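# Eject the mounts from the mounting press and lay them out specimen face up

### The arm

A 7-joint arm with a two-finger parallel gripper is mounted at the origin on the work surface. World frame = base frame: x ahead of the robot, y to its left, z up, the work surface at z = 0. Lengths are in m, angles in rad, forces in N, time in s.
With the tool pointing down it reaches from about 0.425 to 1.025 m from the base axis. Payload 3.6 kg.
Tool frame: the origin (TCP) lies at the very end of the fingers, on their centre line; the grasp point (between the pads) lies 19 mm behind it (tcp_to_grasp is the z of the grasp point in the tool frame, in m); z points along the fingers, y is the direction in which the jaws open and shut (so a half turn about z gives the same grasp; the last joint's range is limited). The gripper opens to 85 mm and grips with 20 to 120 N. Pads are 22 mm wide; open, the fingers measure 114 mm over their backs; the gripper's body (76 mm by 85 mm) begins 54 mm behind the grasp point. The pads swing forward as they close: fully open they stand 13 mm farther back than shut.
Start: joints at [1.087, 0.591, 0.048, 1.609, -0.033, 0.943, -0.034], TCP at [0.276, -0.67, 0.231] pointing down, gripper open.
Joint ranges: [-2.69, 2.69], [-0.47, 2.24], [-1.27, 1.36], [0.19, 2.51], [-1.53, 4.68], [0.08, 2.07], [-3.09, 3.09]. Speed limits (rad/s): [2.57, 2.57, 3.14, 3.14, 3.14, 3.14, 3.14].

### API

Orientations are given as a unit quaternion [x, y, z, w].
In Python, from station import state, snapshot, camera_info, sign_off, tcp_to_grasp gives the robot as it stands. The module is installed in compiled form; this text tells all that it offers.
- The arm moves only by the shell command python3 -m pendant 'ROWS' [OPENING] [FORCE]. ROWS is JSON, a list of rows, each an object with "offset": the shift along the tool's x, y, z in mm, a list of three; "roll": the turn about the tool's z in degrees. In form: [{"offset": [dx, dy, dz], "roll": roll}, ...]. A call has 1 to 12 rows; each row is the pose to reach, as a shift and turn from the pose commanded when the call began, along the tool's axes at that moment; what a row does not reach only later rows make up. A row lasts 1/12 s, in which the tool goes at most 41.7 mm and 7.16 degrees, less where a joint would pass 70% of its speed; a pose out of reach is approached as far as the arm can. A call with a gripper value outside its range is refused whole. OPENING is the opening in per cent of the stroke, from 0 (shut) to 100 (fully open), set as the call begins (- or left out, the last holds). The fingers move at their own pace and stop on an object; FORCE is the grip in N (left out, the last holds). Time passes only in rows, so rows that repeat a pose let the fingers close. It gives the time, the measured TCP pose, the force and the opening at its end, in the units of the state.
- state(): the state, without advancing time (a new reading comes with each control period).
- snapshot(name): name is "scene" or "top"; returns (picture, depth): 420x560x3 uint8, red, green, blue; 420x560 float32, m along the optical axis (not along the pixel's ray), 0 where there is no reading.
- camera_info(name): a dict with "mtx" (3x3 intrinsics, pixels), "extrinsics" (4x4, takes a point from camera to world coordinates). Camera axes: x right, y down, z forward; pixel columns grow to the right and rows downward; lengths in m; the calibration is good to about 2 mm. A picture is of the moment at which its call begins. camera_info takes no time and is no camera call.
- sign_off(): hands the job in, once; it reports no verdict.
The state is a dict: "t": time; "qpos": joint angles; "qvel": joint speeds; "joint_torque": joint torques, N m; "tool_pos": TCP position; "ee_rot": TCP orientation; "force": force on the tool from outside, world axes, zero at the start; "wrist_torque": the same for the moment, N m; "width": opening from 0.0 (shut) to 1.0 (fully open).
Only numpy, scipy, OpenCV 4.12 (cv2) and the standard library are available. Lean on these libraries where they do the work, as an engineer would, in place of code of your own. Each camera call takes 0.05 s, during which the arm holds its last target.

### The job

Empty the bench mounting press: swing its sprung hand lever down to the stop and let it spring back, stroke after stroke, and take each piece off the top as the ram brings it out of the bore, before pumping up the next, until the press is empty with its ram all the way up. Lay the steel spacer disc flat on the round cork pad, and lay every black resin mount, those from the press and those left on the bench, flat in the grey-lined aluminium tray, side by side and turned over so that the face with the metal specimen looks up. Leave the other things on the bench where they are.

Things in the scene. Friction and masses are not known exactly. Their poses are not given: they have to be found in the camera images.
- press_rim (a point): centre of the open mouth of the press's upright steel cylinder (94 mm outside, bore 63 mm), in the plane of its rim, 240 mm above the bench. z is up, -x is the press's front. The white press housing under it is 180 mm deep (x), 240 mm wide (y) and 148 mm high; the lever stands out on its -y side. In the bore, from the bottom: ram, mount_a, steel spacer, and sometimes mount_b on top; nothing in the bore can be gripped until it stands above the rim.
- lever_pivot (a point): the hand lever's hinge axis, on the -y side of the press, 135 mm above the bench; same axes as press_rim, the lever turns about this x axis.
- lever_grip (a point): middle of the black round grip (28 mm thick, 103 mm long over its round ends) of the steel hand lever, on its centre line, 165 mm from the pivot (the lever's end is 214 mm from it). At rest the lever points away from the press (press -y), 0.45 rad above level.
- lever (a joint): angle of the hand lever: 0 at rest (raised), grows as it is pushed down, 0.85 rad at its lower stop (then 0.40 rad below level). A spring carries it back to 0; pushing the grip down takes about 8 to 22 N. Each full stroke to the stop raises the ram by about 12 mm (8 to 15); the pawl drops under the next tooth only when the lever is let back to rest, and a part stroke raises the ram less or not at all.
- ram (a joint): height of the press's ram above its start, m: 0 at the start (its top is 72 mm below the rim), 0.072 when it is all the way up with its top flush with the rim. It stays where the pump has left it. Six full strokes, or one more, in all; a further stroke raises nothing. It stands loads of about 25 N before it sinks, and can then be pumped up again.
- spacer_mid (a point): centre of the steel spacer disc, 60 mm diameter, 16 mm high, 0.33 kg, both faces plain; it starts in the bore on top of mount_a. z is its axis.
- mount_a_mid (a point): a round puck of black resin, 60 mm diameter, 24 mm high, 0.1 kg; this point is its centre. One flat face (the specimen face) shows a bright steel rectangle and a small brass square, the other face is plain black. The z axis points out of the PLAIN face, so z up means specimen face down, as it starts. It starts lowest in the bore of the press, on the ram.
- mount_b_mid (a point): a round puck of black resin, 60 mm diameter, 24 mm high, 0.1 kg; this point is its centre. One flat face (the specimen face) shows a bright steel rectangle and a small brass square, the other face is plain black. The z axis points out of the PLAIN face, so z up means specimen face down, as it starts. When present it starts in the bore on top of the spacer, its top 8 mm below the rim.
- mount_c_mid (a point): a round puck of black resin, 60 mm diameter, 24 mm high, 0.1 kg; this point is its centre. One flat face (the specimen face) shows a bright steel rectangle and a small brass square, the other face is plain black. The z axis points out of the PLAIN face, so z up means specimen face down, as it starts. When present it starts lying on the bench.
- mount_d_mid (a point): a round puck of black resin, 60 mm diameter, 24 mm high, 0.1 kg; this point is its centre. One flat face (the specimen face) shows a bright steel rectangle and a small brass square, the other face is plain black. The z axis points out of the PLAIN face, so z up means specimen face down, as it starts. When present it starts lying on the bench.
- tray_floor (a point): centre of the inner floor of the aluminium tray (outside 160 mm along its x, 270 mm along its y; inside 150 x 260 mm; walls 5 mm thick, 12 mm high over the bench; floor 5 mm above the bench, this point). It is fixed.
- pad_top (a point): centre of the top of the cork pad, a disc of 110 mm diameter and 6 mm height. It is fixed.
- closure: bystander: steel closure of the press, a stepped disc of 92 mm diameter, 60 mm high, on the far side of the bench; origin at the centre of its underside
- wash_bottle: bystander: white wash bottle, 66 mm diameter, 170 mm high, on the far side; origin at the centre of its underside
- beaker: bystander: glass beaker, 72 mm diameter, 90 mm high, on the far side; origin at the centre of its underside
- release_jar: bystander: amber jar with a black cap, 68 mm diameter, 75 mm high, at the left; origin at the centre of its underside
- brush: bystander: brush lying on the bench, 170 mm long, near the robot on the left; origin at the centre of its underside
- spanner: bystander: steel spanner lying on the bench, 180 mm long, near the robot on the right; origin at the centre of its underside
There are look-alikes about, which are no part of the job. Leave any orange or white look-alike of the part that bears mount_b_mid alone. What is shaped like the part that bears mount_d_mid but turquoise is not meant.

How it is judged:
On the way, in this order (a step that is already met when the one before it is completed fails the run):
1. the hand lever is swung down to its stop (value of joint lever above 0.8 rad), for 0.05 s.
2. the lever is let go and springs back to rest (value of joint lever below 0.08 rad), for 0.1 s.
3. the upper mount, if there is one, has been taken off the press (horizontal distance between mount_b_mid and press_rim above 0.06 m), for 0.1 s.
4. the spacer has risen out of the bore (z of spacer_mid in the frame of press_rim above 0.012 m), for 0.05 s.
5. the spacer has come out and lies on the cork pad (horizontal distance between spacer_mid and pad_top below 0.045 m and z of spacer_mid in the frame of pad_top below 0.014 m), for 0.2 s.
6. the ram is pumped all the way up and the lever is back at rest (value of joint ram above 0.068 m and value of joint lever below 0.1 rad), for 0.2 s.
At the end, for the whole second after the job is handed in: every mount present lies flat on the tray floor (within 0.15 rad, not stacked, not on the tray's edge), specimen face up and at rest; the spacer lies flat on the cork pad, its centre within 45 mm of the pad's; the ram is up (within 4 mm of flush) and the lever is at rest (under 0.10 rad) (all of step 5 and all of step 6 and x of mount_a_mid in the frame of tray_floor between -0.048 and 0.048 m and y of mount_a_mid in the frame of tray_floor between -0.103 and 0.103 m and z of mount_a_mid in the frame of tray_floor between 0.006 and 0.02 m and angle between each of mount_a_mid, mount_b_mid, mount_c_mid, mount_d_mid's own z axis and vertical above 2.99 rad and linear speed of each of mount_a, mount_b, mount_c, mount_d, spacer below 0.02 m/s and x of mount_b_mid in the frame of tray_floor between -0.048 and 0.048 m and y of mount_b_mid in the frame of tray_floor between -0.103 and 0.103 m and z of mount_b_mid in the frame of tray_floor between 0.006 and 0.02 m and x of mount_c_mid in the frame of tray_floor between -0.048 and 0.048 m and y of mount_c_mid in the frame of tray_floor between -0.103 and 0.103 m and z of mount_c_mid in the frame of tray_floor between 0.006 and 0.02 m and x of mount_d_mid in the frame of tray_floor between -0.048 and 0.048 m and y of mount_d_mid in the frame of tray_floor between -0.103 and 0.103 m and z of mount_d_mid in the frame of tray_floor between 0.006 and 0.02 m and z of spacer_mid in the frame of pad_top above 0.003 m and (angle between spacer_mid's own z axis and vertical below 0.12 rad or angle between spacer_mid's own z axis and vertical above 3.02 rad)); the robot touches nothing.
It fails at once if a bystander (closure, wash bottle, beaker, jar, brush, spanner) is moved by more than 40 mm (distance of any of closure, wash_bottle, beaker, release_jar, brush, spanner from where it was at the start of the episode above 0.04 m).
Of mount_b, mount_c, mount_d only 1 to 2 are there at a start; the rules pass over those that are not, and their reading is None.
At some moment in a run one of mount_c, mount_d may be knocked a few centimetres aside while the robot is not near it.
It also fails if it takes over 210 s, if anything falls off the work surface, if the arm or the gripper's body presses on something with over 40 N, if the wrist force passes 120 N, or if a joint passes its speed limit or range.

## Working session

There is one attempt and no reset: what is moved stays moved. The work goes in short steps, Python scripts to look and compute and a shell command to move; the robot and the scene stay as the last step left them, time stands still between calls to the robot, and variables do not carry over. Pictures are saved under pics/ and viewed, and the job is handed in when it is done.

```bash
mkdir -p pics; ls; cat > h.py <<'E'
import numpy as np,cv2
from station import *
def snap(name,fn):
    p,d=snapshot(name); cv2.imwrite('pics/'+fn+'.png',p[:,:,::-1]); np.savez('pics/'+fn+'.npz',p=p,d=d); return p,d
def ray(name,u,v,z):
    c=camera_info(name);K=np.array(c['mtx']);T=np.array(c['extrinsics'])
    r=T[:3,:3]@np.linalg.inv(K)@np.array([u,v,1.]);o=T[:3,3]
    return o+r*(z-o[2])/r[2]
def dep(name,u,v,d):
    c=camera_info(name);K=np.array(c['mtx']);T=np.array(c['extrinsics'])
    return T[:3,:3]@(np.linalg.inv(K)@np.array([u,v,1.])*d)+T[:3,3]
E
python3 - <<'E'
from h import *
for n in('scene','top'):
    snap(n,n+'0'); print(n,np.round(camera_info(n)['extrinsics'],3).tolist(),np.round(camera_info(n)['mtx'],1).tolist())
print(state(),tcp_to_grasp)
E
```

```text
pics
scene [[-0.867, 0.294, -0.403, 1.077], [0.499, 0.524, -0.691, 0.942], [0.008, -0.8, -0.601, 0.936], [0.0, 0.0, 0.0, 1.0]] [[491.7, 0.0, 280.1], [0.0, 491.7, 210.2], [0.0, 0.0, 1.0]]
top [[0.002, -0.987, 0.16, 0.325], [-1.0, 0.0, 0.016, 0.057], [-0.016, -0.16, -0.987, 1.454], [0.0, 0.0, 0.0, 1.0]] [[445.2, 0.0, 280.3], [0.0, 445.2, 206.6], [0.0, 0.0, 1.0]]
{'t': 0.1, 'qpos': array([ 1.08651855,  0.59205889,  0.04834519,  1.60968846, -0.03328315,
        0.94269223, -0.03373383]), 'qvel': array([ 0.00123452, -0.00371408, -0.00135385, -0.00232349, -0.00033769,
        0.0003701 ,  0.00094721]), 'joint_torque': array([ 5.12905724e-03, -5.49989569e+01,  1.55293677e+00, -1.98825252e+01,
        9.66759719e-03,  3.80177982e-03,  1.89127843e-05]), 'tool_pos': array([ 0.2758575 , -0.66966766,  0.23023567]), 'ee_rot': array([ 9.80969538e-01,  1.94159014e-01, -2.72443342e-04, -9.83965314e-04]), 'force': array([-0.00506211, -0.08666073,  0.15342748]), 'wrist_torque': array([-0.05179955, -0.007477  ,  0.04753406]), 'width': 0.9985931312942243} -0.0187
```

View pics/scene0.png

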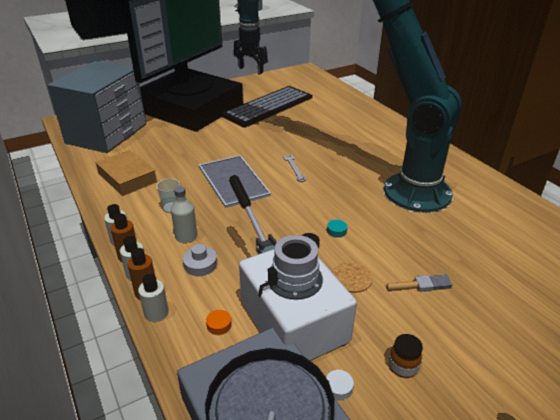

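View pics/top0.png

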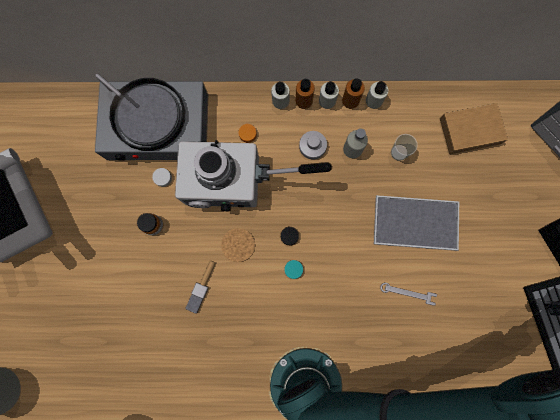

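The top view shows the only black puck at (290,236). The look-alikes are orange (247,133), white (162,177) and turquoise (293,270). The tray is at (417,222), the pad at (238,246), the press bore at about (211,162), and the lever grip at about (316,168). Next I'll crop the bore and the black puck and measure them.

```bash
python3 - <<'E'
from h import *
z=np.load('pics/top0.npz');p,d=z['p'],z['d'];zs=np.load('pics/scene0.npz');ps,ds=zs['p'],zs['d']
a=cv2.resize(p[130:215,165:345],None,fx=4,fy=4,interpolation=cv2.INTER_CUBIC)
b=cv2.resize(p[200:290,250:340],None,fx=2.5,fy=2.5,interpolation=cv2.INTER_CUBIC)
c=cv2.resize(ps[225:310,235:365],None,fx=2.5,fy=2.5,interpolation=cv2.INTER_CUBIC)
im=np.zeros((590,730,3),np.uint8);im[:a.shape[0],:a.shape[1]]=a;im[345:345+b.shape[0],:b.shape[1]]=b;im[345:345+c.shape[0],300:300+c.shape[1]]=c
cv2.imwrite('pics/crop0.png',im[:,:,::-1])
for n,u,v in [('black',290,236),('pad',238,246),('orange',247,133),('white',162,177),('turq',293,270),('rimL',191,160),('bore',211,162),('grip',316,168),('piv',264,172),('tray',417,222),('press front',215,200),('pf2',190,195),('pf3',245,200)]:
    print(n,dep('top',u,v,d[v,u]).round(3))
# tray mask depth/colour
hsv=cv2.cvtColor(p,cv2.COLOR_RGB2HSV)
m=((hsv[:,:,1]<70)&(hsv[:,:,2]>50)).astype(np.uint8)
m[:, :360]=0;m[:,475:]=0;m[:180]=0;m[265:]=0
cs,_=cv2.findContours(m,cv2.RETR_EXTERNAL,cv2.CHAIN_APPROX_SIMPLE);c=max(cs,key=cv2.contourArea)
bx=cv2.boxPoints(cv2.minAreaRect(c));print([ray('top',u,v,.012).round(3).tolist() for u,v in bx], ray('top',*bx.mean(0),.012).round(4))
m=(hsv[:,:,2]<45).astype(np.uint8);w=np.zeros_like(m);w[215:258,270:312]=1
cs,_=cv2.findContours(m*w,cv2.RETR_EXTERNAL,cv2.CHAIN_APPROX_NONE);c=max(cs,key=cv2.contourArea);e=cv2.fitEllipse(c);print('black',e,ray('top',*e[0],.024).round(4))
E
```

```text
black [0.462 0.049 0.023]
pad [0.431 0.218 0.006]
orange [0.808 0.192 0.023]
white [0.658 0.473 0.02 ]
turq [0.353 0.039 0.019]
rimL [0.681 0.349 0.148]
bore [0.652 0.274 0.232]
grip [ 0.635 -0.024  0.226]
piv [0.644 0.128 0.146]
tray [ 0.51  -0.366  0.005]
press front [0.561 0.276 0.13 ]
pf2 [0.573 0.349 0.146]
pf3 [0.56  0.185 0.135]
[[0.437, -0.215, 0.012], [0.599, -0.232, 0.012], [0.577, -0.512, 0.012], [0.417, -0.49, 0.012]] [ 0.5069 -0.3627  0.012 ]
black ((289.17877197265625, 235.77291870117188), (16.676166534423828, 17.413372039794922), 176.04209899902344) [0.4624 0.0514 0.024 ]
```

View pics/crop0.png

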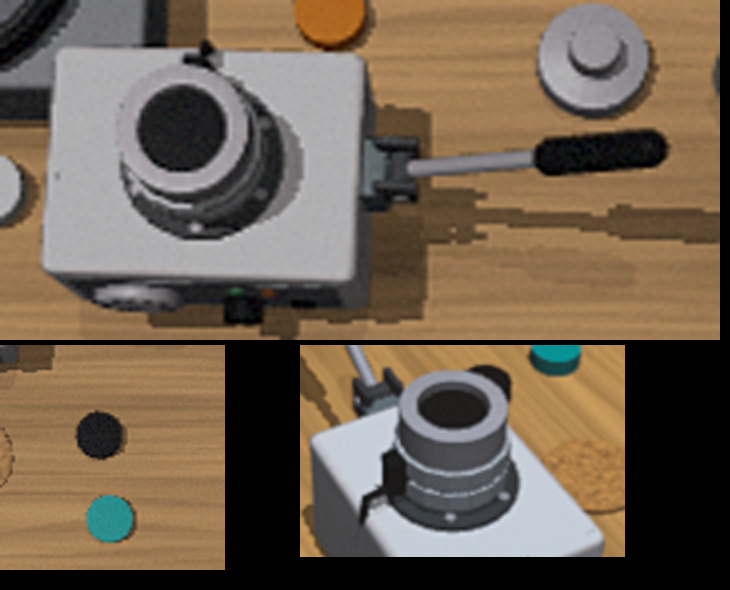

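The black disc in the bore reads z≈0.232, which is 8 mm below the rim, so mount_b is present. The bench mount is the black puck at (290,236): black, unlike the orange, white and turquoise ones. Next I'll measure the press geometry.

```bash
cat >> h.py <<'E'
def plan(x,y,z,yaw=None):
    s=state();R=cv2.Rodrigues(np.zeros(3))[0]
    from scipy.spatial.transform import Rotation as Ro
    R=Ro.from_quat(s['ee_rot']).as_matrix()
    cy=np.degrees(np.arctan2(R[1,0],R[0,0]))
    o=R.T@(np.array([x,y,z])-s['tool_pos'])*1000
    r=0 if yaw is None else (cy-yaw+90)%180-90
    print('t %.2f'%s['t'],'tcp',s['tool_pos'].round(4),'yaw %.1f'%cy,'-> offset',o.round(1),'roll %.1f'%r,'F',s['force'].round(1),'w %.3f'%s['width'],'q',s['qpos'].round(2))
E
python3 - <<'E'
from h import *
z=np.load('pics/top0.npz');p,d=z['p'],z['d']
f=lambda a,b,h:ray('top',165+a/4,130+b/4,h).round(4)
print('front L,R',f(50,275,.148),f(345,278,.148),'back',f(62,52,.148),f(358,55,.148))
# rim by bore
hsv=cv2.cvtColor(p,cv2.COLOR_RGB2HSV);m=(hsv[:,:,2]<60).astype(np.uint8);w=np.zeros_like(m);w[145:178,194:226]=1
cs,_=cv2.findContours(m*w,cv2.RETR_EXTERNAL,cv2.CHAIN_APPROX_NONE);c=max(cs,key=cv2.contourArea);e=cv2.fitEllipse(c);print(e,ray('top',*e[0],.240),ray('top',*e[0],.232))
# grip from depth
pts=[]
for v in range(155,180):
  for u in range(298,335):
    q=dep('top',u,v,d[v,u])
    if q[2]>.15: pts.append(q)
pts=np.array(pts);print('grip',pts.min(0),pts.max(0),pts.mean(0)); pc=pts-pts.mean(0);print(np.linalg.svd(pc)[2][0])
plan(.4624,.0514,.10,None)
E
```

```text
front L,R [0.5613 0.3858 0.148 ] [0.5589 0.1649 0.148 ] back [0.7342 0.3834 0.148 ] [0.7312 0.1572 0.148 ]
((209.97242736816406, 161.85960388183594), (20.127450942993164, 20.750886917114258), 55.8360481262207) [0.65010599 0.27505238 0.24      ] [0.65224732 0.27648745 0.232     ]
grip [ 0.3252252  -0.06667461  0.18668163] [0.65605744 0.05732453 1.45375634] [ 0.63717057 -0.02005584  0.22342837]
[ 0.24340981 -0.03371391 -0.96933742]
t 0.10 tcp [ 0.2759 -0.6697  0.2302] yaw 22.4 -> offset [ 447.2 -595.4  131.4] roll 0.0 F [-0.  -0.1  0.2] w 0.999 q [ 1.09  0.59  0.05  1.61 -0.03  0.94 -0.03]
```

```bash
python3 -m pendant '[{"offset":[447,-595,60],"roll":-68},{"offset":[447,-595,60],"roll":-68},{"offset":[447,-595,60],"roll":-68},{"offset":[447,-595,60],"roll":-68},{"offset":[447,-595,60],"roll":-68},{"offset":[447,-595,60],"roll":-68},{"offset":[447,-595,60],"roll":-68},{"offset":[447,-595,60],"roll":-68},{"offset":[447,-595,60],"roll":-68},{"offset":[447,-595,60],"roll":-68},{"offset":[447,-595,60],"roll":-68},{"offset":[447,-595,60],"roll":-68}]' 100 30
python3 -c "
from h import *
plan(.4624,.0514,.17,90)"
```

```text
t: 1.1
tool_pos: [0.4009, -0.1861, 0.1909]
ee_rot: [0.705, 0.709, -0.0, -0.0]
force: [1.6, -1.0, 0.7]
width: 0.995
t 1.10 tcp [ 0.4009 -0.1861  0.1909] yaw 90.4 -> offset [237.1  63.   20.9] roll 0.4 F [ 1.6 -1.   0.7] w 0.995 q [ 0.61  0.32 -0.34  2.25  0.19  0.6   0.14]
```

```bash
python3 -m pendant '[{"offset":[237,63,60],"roll":0},{"offset":[237,63,60],"roll":0},{"offset":[237,63,60],"roll":0},{"offset":[237,63,60],"roll":0},{"offset":[237,63,60],"roll":0},{"offset":[237,63,60],"roll":0},{"offset":[237,63,60],"roll":0},{"offset":[237,63,60],"roll":0}]' 
python3 - <<'E'
from h import *
p,d=snap('top','top1')
cv2.imwrite('pics/c1.png',cv2.resize(p[180:300,220:360],None,fx=4,fy=4)[:,:,::-1])
plan(.4624,.0514,.007,90)
E
```

```text
t: 1.77
tool_pos: [0.4629, 0.0534, 0.1306]
ee_rot: [0.702, 0.712, 0.0, -0.001]
force: [-0.5, -1.1, 0.3]
width: 1.002
t 1.82 tcp [0.4622 0.0507 0.1307] yaw 90.6 -> offset [  0.8   0.4 123.7] roll 0.6 F [-0.3  0.2  0.6] w 0.995 q [ 0.02  0.45 -0.29  2.25  0.28  0.47 -0.48]
```

View pics/c1.png

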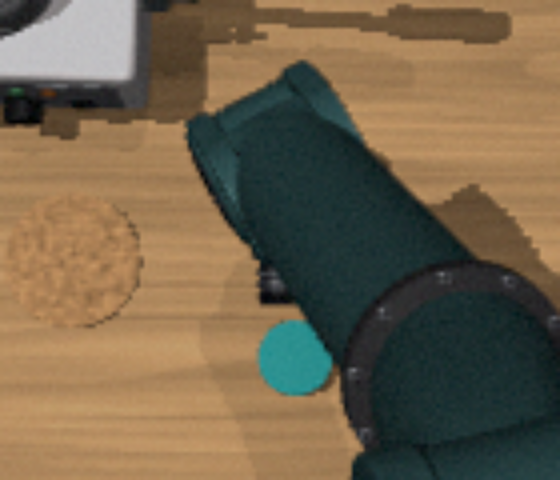

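The arm hides the puck in this view. The turquoise puck, lower in the crop, clears the near finger by about 20 mm, so I'm descending.

```bash
python3 -m pendant '[{"offset":[1,0,40],"roll":0},{"offset":[1,0,80],"roll":0},{"offset":[1,0,110],"roll":0},{"offset":[1,0,123],"roll":0},{"offset":[1,0,123],"roll":0}]'
python3 -m pendant '[{"offset":[0,0,0],"roll":0},{"offset":[0,0,0],"roll":0},{"offset":[0,0,0],"roll":0},{"offset":[0,0,0],"roll":0},{"offset":[0,0,0],"roll":0},{"offset":[0,0,0],"roll":0}]' 40 30
python3 - <<'E'
from h import *
snap('scene','s2');plan(.4624,.0514,.007,90)
E
```

```text
t: 2.23
tool_pos: [0.4604, 0.0478, 0.0058]
ee_rot: [0.706, 0.708, -0.003, -0.001]
force: [0.2, 0.1, 0.4]
width: 0.998
t: 2.73
tool_pos: [0.4632, 0.0497, 0.0096]
ee_rot: [0.705, 0.709, 0.001, 0.001]
force: [0.2, -1.3, 8.5]
width: 0.687
t 2.78 tcp [0.4633 0.0497 0.0096] yaw 90.3 -> offset [ 1.7 -0.9  2.6] roll 0.3 F [-0.7 -2.1  8.1] w 0.683 q [-0.13  0.68 -0.1   2.31  0.41  0.17 -0.61]
```

View pics/s2.png

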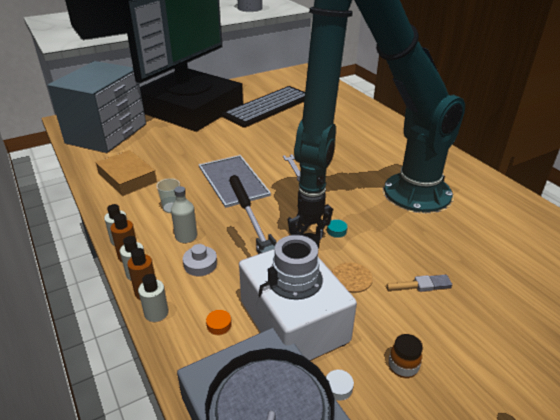

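```bash
python3 -m pendant '[{"offset":[0,0,-30],"roll":0},{"offset":[0,0,-70],"roll":0},{"offset":[0,0,-110],"roll":0},{"offset":[0,0,-150],"roll":0},{"offset":[0,0,-190],"roll":0},{"offset":[40,0,-220],"roll":0},{"offset":[80,0,-220],"roll":0},{"offset":[120,0,-220],"roll":0},{"offset":[160,0,-220],"roll":0},{"offset":[200,0,-220],"roll":0},{"offset":[240,0,-220],"roll":0},{"offset":[280,0,-220],"roll":0}]' 40 30
python3 - <<'E'
from h import *
snap('scene','s3')
d=np.load('pics/top0.npz')['d']
for v in (180,190):
  print([tuple(dep('top',u,v,d[v,u])[1:].round(3)) for u in range(170,186)])
for u in (195,240):
  print([tuple(dep('top',u,v,d[v,u])[[0,2]].round(3)) for v in range(190,212)])
plan(.625,.43,.20,90)
E
```

```text
t: 3.78
tool_pos: [0.46, 0.3321, 0.2288]
ee_rot: [0.705, 0.71, 0.0, 0.0]
force: [0.8, 0.1, -1.0]
width: 0.677
[(np.float64(0.447), np.float64(0.015)), (np.float64(0.447), np.float64(0.002)), (np.float64(0.444), np.float64(0.001)), (np.float64(0.44), np.float64(0.003)), (np.float64(0.436), np.float64(0.004)), (np.float64(0.434), np.float64(0.001)), (np.float64(0.394), np.float64(0.143)), (np.float64(0.057), np.float64(1.454)), (np.float64(0.386), np.float64(0.148)), (np.float64(0.384), np.float64(0.147)), (np.float64(0.381), np.float64(0.147)), (np.float64(0.377), np.float64(0.152)), (np.float64(0.374), np.float64(0.152)), (np.float64(0.057), np.float64(1.454)), (np.float64(0.37), np.float64(0.143)), (np.float64(0.366), np.float64(0.147))]
[(np.float64(0.45), np.float64(-0.002)), (np.float64(0.444), np.float64(0.009)), (np.float64(0.443), np.float64(-0.003)), (np.float64(0.44), np.float64(-0.001)), (np.float64(0.437), np.float64(-0.004)), (np.float64(0.432), np.float64(0.001)), (np.float64(0.392), np.float64(0.146)), (np.float64(0.389), np.float64(0.147)), (np.float64(0.385), np.float
[... 1493 characters left out ...]
64(0.564), np.float64(0.147)), (np.float64(0.56), np.float64(0.151)), (np.float64(0.56), np.float64(0.133)), (np.float64(0.558), np.float64(0.129)), (np.float64(0.556), np.float64(0.122)), (np.float64(0.557), np.float64(0.1)), (np.float64(0.557), np.float64(0.08)), (np.float64(0.556), np.float64(0.068)), (np.float64(0.552), np.float64(0.068)), (np.float64(0.56), np.float64(-0.002)), (np.float64(0.557), np.float64(0.0)), (np.float64(0.553), np.float64(0.001)), (np.float64(0.551), np.float64(-0.004)), (np.float64(0.548), np.float64(-0.006))]
t 3.83 tcp [0.4588 0.3441 0.2301] yaw 91.0 -> offset [ 82.7 167.5  31.7] roll 1.0 F [-0.6  7.7  0.7] w 0.682 q [-0.38  0.43 -0.45  1.95  0.24  0.8  -0.95]
```

View pics/s3.png

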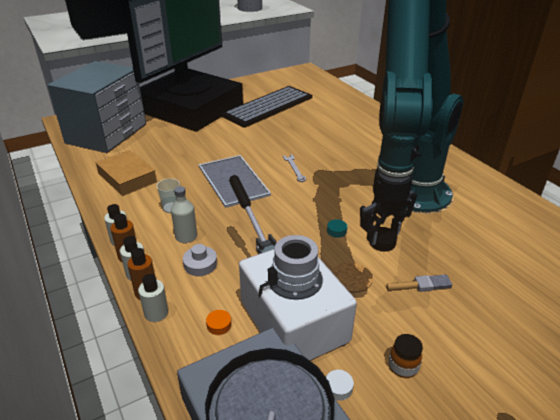

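```bash
python3 -m pendant '[{"offset":[40,0,-20],"roll":0},{"offset":[80,0,-20],"roll":0},{"offset":[120,20,-20],"roll":0},{"offset":[120,60,-20],"roll":0},{"offset":[115,100,0],"roll":0},{"offset":[100,140,20],"roll":0},{"offset":[84,165,20],"roll":0},{"offset":[84,165,20],"roll":0}]'
python3 - <<'E'
from h import *
p,d=snap('scene','s4')
cv2.imwrite('pics/c4.png',cv2.resize(p[150:400,230:480],None,fx=2.2,fy=2.2)[:,:,::-1])
plan(.625,.43,.20,90)
E
```

```text
t: 4.5
tool_pos: [0.6344, 0.4052, 0.2051]
ee_rot: [0.709, 0.705, -0.002, 0.004]
force: [2.3, -2.8, -0.6]
width: 0.686
t 4.55 tcp [0.6307 0.4082 0.2062] yaw 89.8 -> offset [21.8 -5.8  6. ] roll -0.2 F [-0.6 -0.3 -0.5] w 0.684 q [-0.4   0.68 -0.39  1.55  0.3   0.98 -0.88]
```

View pics/c4.png

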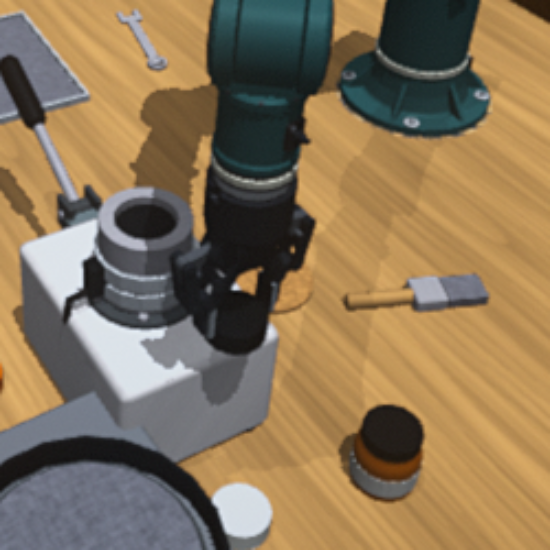

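```bash
python3 -m pendant '[{"offset":[6,-5,6],"roll":0},{"offset":[6,-5,15],"roll":0},{"offset":[6,-5,30],"roll":0},{"offset":[6,-5,38],"roll":0},{"offset":[6,-5,38],"roll":0}]'
python3 -c "
from h import *
plan(.625,.414,.157,90)"
```

```text
t: 4.97
tool_pos: [0.6171, 0.4208, 0.1667]
ee_rot: [0.704, 0.71, -0.003, -0.0]
force: [0.3, -0.0, -1.1]
width: 0.684
t 4.97 tcp [0.6171 0.4208 0.1667] yaw 90.5 -> offset [-6.9  7.8  9.7] roll 0.5 F [ 0.3 -0.  -1.1] w 0.684 q [-0.42  0.71 -0.39  1.58  0.32  0.92 -0.91]
```

```bash
python3 -m pendant '[{"offset":[-7,5,5],"roll":0},{"offset":[-7,5,12],"roll":0},{"offset":[-7,5,18],"roll":0},{"offset":[-7,5,24],"roll":0},{"offset":[-7,5,30],"roll":0},{"offset":[-7,5,36],"roll":0}]'
python3 -c "
from h import *
p,d=snap('scene','s5')
cv2.imwrite('pics/c5.png',cv2.resize(p[150:400,230:480],None,fx=2.2,fy=2.2)[:,:,::-1])
plan(.625,.414,.120,90)"
```

```text
t: 5.47
tool_pos: [0.6272, 0.4205, 0.1386]
ee_rot: [0.705, 0.71, 0.006, -0.001]
force: [-0.7, 4.7, 12.6]
width: 0.686
t 5.52 tcp [0.6272 0.4206 0.1376] yaw 90.4 -> offset [-6.8 -2.3 17.5] roll 0.4 F [0.7 4.7 9.2] w 0.683 q [-0.42  0.75 -0.38  1.59  0.33  0.86 -0.91]
```

View pics/c5.png

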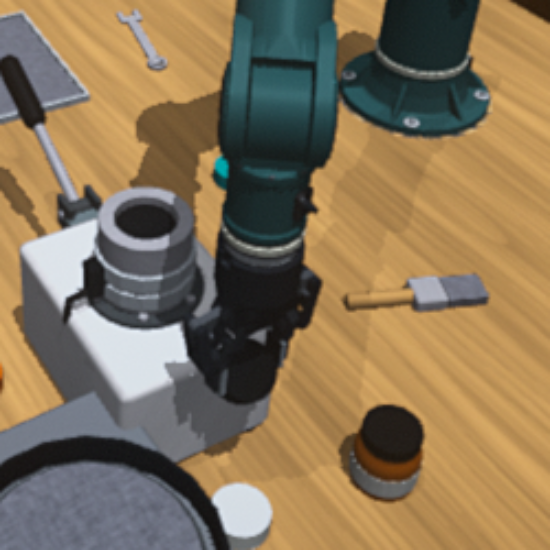

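The puck is tilting in the jaws, with its plain face swinging toward +y, and the force is about 10 N. I'm continuing down and then toward the wall.

```bash
python3 -m pendant '[{"offset":[0,0,6],"roll":0},{"offset":[0,0,12],"roll":0},{"offset":[0,0,18],"roll":0},{"offset":[-2,0,24],"roll":0},{"offset":[-4,0,26],"roll":0},{"offset":[-7,0,26],"roll":0},{"offset":[-7,0,26],"roll":0}]'
python3 -c "
from h import *
p,d=snap('scene','s6')
cv2.imwrite('pics/c6.png',cv2.resize(p[220:400,270:420],None,fx=3.3,fy=3.3)[:,:,::-1])
plan(.625,.410,.108,90)"
```

```text
t: 6.1
tool_pos: [0.627, 0.42, 0.1123]
ee_rot: [0.704, 0.711, 0.011, -0.005]
force: [2.3, 13.3, 0.3]
width: 0.682
t 6.15 tcp [0.627  0.42   0.1122] yaw 90.6 -> offset [-10.1  -2.1   4. ] roll 0.6 F [ 2.3 13.8  1.3] w 0.688 q [-0.42  0.77 -0.37  1.61  0.34  0.8  -0.92]
```

View pics/c6.png

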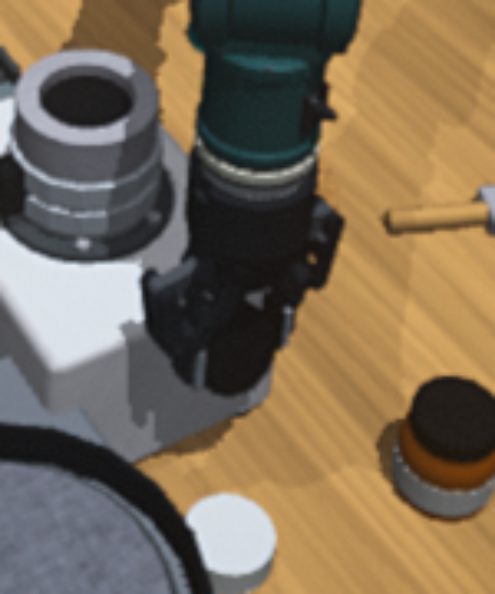

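```bash
python3 -m pendant '[{"offset":[-3,0,2],"roll":0},{"offset":[-6,0,4],"roll":0},{"offset":[-9,0,6],"roll":0},{"offset":[-12,0,8],"roll":0},{"offset":[-14,0,8],"roll":0},{"offset":[-14,0,8],"roll":0}]'
python3 -c "
from h import *
p,d=snap('scene','s7')
cv2.imwrite('pics/c7.png',cv2.resize(p[220:400,270:420],None,fx=3.3,fy=3.3)[:,:,::-1])
plan(.625,.410,.108,90)"
```

```text
t: 6.65
tool_pos: [0.6269, 0.4098, 0.1054]
ee_rot: [0.703, 0.711, 0.014, -0.006]
force: [2.1, 17.9, 2.0]
width: 0.681
t 6.70 tcp [0.6269 0.4098 0.1054] yaw 90.6 -> offset [ 0.3 -1.9 -2.6] roll 0.6 F [ 2.7 16.9  2.4] w 0.683 q [-0.4   0.77 -0.37  1.63  0.35  0.78 -0.91]
```

View pics/c7.png

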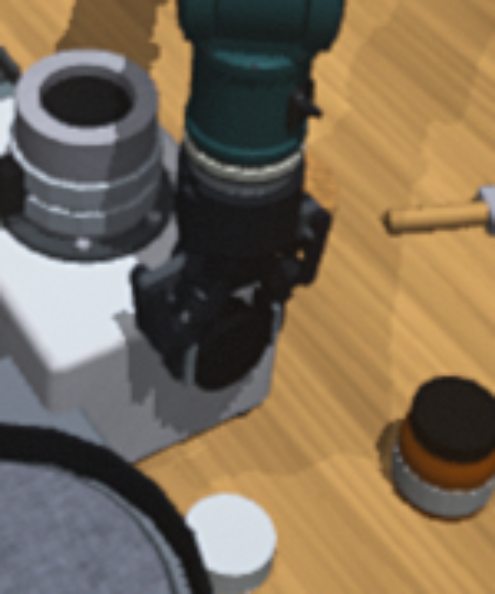

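It's near vertical now. I'm backing off the wall and lifting.

```bash
python3 -m pendant '[{"offset":[15,0,0],"roll":0},{"offset":[35,0,-5],"roll":0},{"offset":[50,0,-40],"roll":0},{"offset":[50,0,-80],"roll":0},{"offset":[50,0,-120],"roll":0},{"offset":[50,0,-160],"roll":0},{"offset":[50,0,-200],"roll":0},{"offset":[50,0,-215],"roll":0},{"offset":[50,0,-215],"roll":0}]'
python3 -c "
from h import *
p,d=snap('scene','s8')
cv2.imwrite('pics/c8.png',cv2.resize(p[120:400,230:450],None,fx=2.2,fy=2.2)[:,:,::-1])
plan(.511,-.310,.30,85.7)"
```

```text
t: 7.45
tool_pos: [0.6272, 0.4454, 0.3217]
ee_rot: [0.705, 0.709, 0.005, 0.001]
force: [0.9, 0.9, -0.7]
width: 0.685
t 7.50 tcp [0.626  0.4441 0.3179] yaw 90.3 -> offset [-753.5 -119.6   15.4] roll 4.6 F [-0.1  0.4 -1.6] w 0.687 q [-0.43  0.61 -0.42  1.4   0.25  1.18 -0.87]
```

View pics/c8.png

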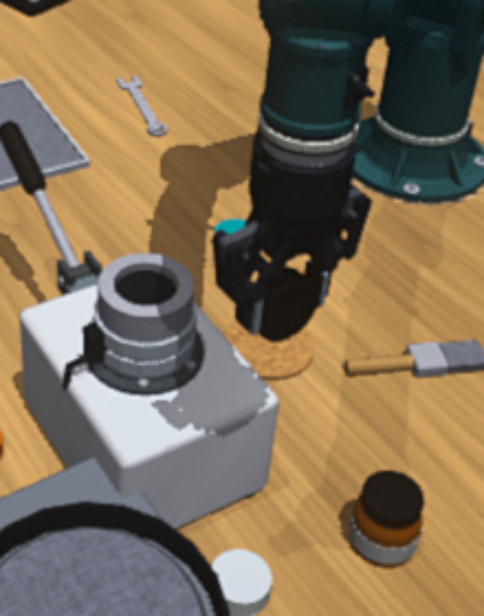

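The puck is held on edge, plain face toward the camera (+y). Moving it to the tray.

```bash
python3 -m pendant '[{"offset":[-753,-120,0],"roll":4},{"offset":[-753,-120,0],"roll":4},{"offset":[-753,-120,0],"roll":4},{"offset":[-753,-120,0],"roll":4},{"offset":[-753,-120,0],"roll":4},{"offset":[-753,-120,0],"roll":4},{"offset":[-753,-120,0],"roll":4},{"offset":[-753,-120,0],"roll":4},{"offset":[-753,-120,0],"roll":4},{"offset":[-753,-120,0],"roll":4},{"offset":[-753,-120,0],"roll":4},{"offset":[-753,-120,0],"roll":4}]'
python3 -c "
from h import *
plan(.511,-.310,.10,85.7)"
```

```text
t: 8.5
tool_pos: [0.547, -0.0532, 0.3125]
ee_rot: [0.729, 0.684, -0.002, -0.002]
force: [1.7, -0.0, -0.5]
width: 0.684
t 8.50 tcp [ 0.547  -0.0532  0.3125] yaw 86.4 -> offset [-258.4  -18.5  212.8] roll 0.7 F [ 1.7 -0.  -0.5] w 0.684 q [ 0.3   0.3  -0.36  1.9   0.13  0.96 -0.18]
```

```bash
python3 -m pendant '[{"offset":[-258,-19,60],"roll":1},{"offset":[-258,-19,60],"roll":1},{"offset":[-258,-19,60],"roll":1},{"offset":[-258,-19,60],"roll":1},{"offset":[-258,-19,60],"roll":1},{"offset":[-258,-19,60],"roll":1},{"offset":[-258,-19,100],"roll":1},{"offset":[-258,-19,140],"roll":1},{"offset":[-258,-19,180],"roll":1},{"offset":[-258,-19,210],"roll":1},{"offset":[-258,-19,230],"roll":1},{"offset":[-258,-19,240],"roll":1}]'
python3 -c "
from h import *
p,d=snap('scene','s9')
cv2.imwrite('pics/c9.png',cv2.resize(p[100:260,150:350],None,fx=3,fy=3)[:,:,::-1])
plan(.511,-.310,.035,85.7)"
```

```text
t: 9.5
tool_pos: [0.5097, -0.3053, 0.0696]
ee_rot: [0.735, 0.678, -0.002, -0.005]
force: [0.4, -0.8, -1.1]
width: 0.684
t 9.55 tcp [ 0.5101 -0.3052  0.0696] yaw 85.4 -> offset [-4.8  1.6 34.6] roll -0.3 F [-0.8 -0.2 -1.4] w 0.683 q [ 0.6   0.66 -0.19  2.    0.23  0.52  0.16]
```

View pics/c9.png

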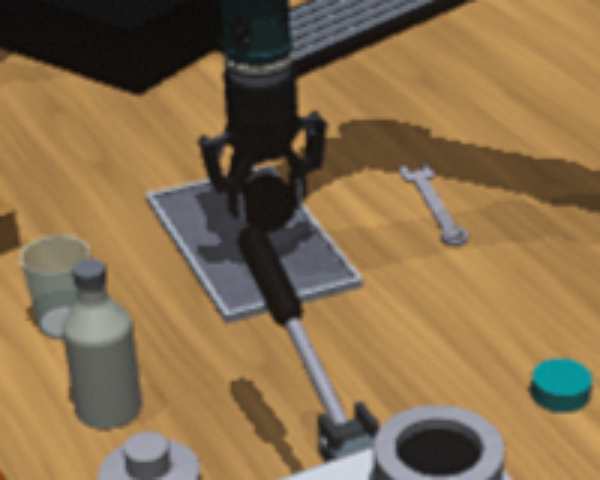

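```bash
python3 -m pendant '[{"offset":[-4,1,15],"roll":0},{"offset":[-4,1,27],"roll":0},{"offset":[-4,1,33],"roll":0},{"offset":[-4,1,37],"roll":0},{"offset":[-4,1,40],"roll":0},{"offset":[-4,1,40],"roll":0}]'
```

```text
t: 10.05
tool_pos: [0.515, -0.3108, 0.0351]
ee_rot: [0.735, 0.678, -0.0, -0.0]
force: [0.2, -0.1, -1.2]
width: 0.685
```

```bash
python3 -m pendant '[{"offset":[0,0,3],"roll":0},{"offset":[0,0,6],"roll":0},{"offset":[0,0,6],"roll":0}]'
```

```text
t: 10.3
tool_pos: [0.5149, -0.3109, 0.029]
ee_rot: [0.735, 0.678, -0.0, -0.0]
force: [0.4, -0.2, -1.5]
width: 0.684
```

```bash
python3 -m pendant '[{"offset":[0,0,2],"roll":0},{"offset":[0,0,3],"roll":0},{"offset":[0,0,3],"roll":0}]'
```

```text
t: 10.55
tool_pos: [0.5149, -0.311, 0.026]
ee_rot: [0.735, 0.678, -0.0, -0.0]
force: [0.7, -0.1, -1.1]
width: 0.682
```

```bash
python3 -m pendant '[{"offset":[0,0,2],"roll":0},{"offset":[0,0,3],"roll":0},{"offset":[0,0,3],"roll":0}]'
```

```text
t: 10.8
tool_pos: [0.5149, -0.3109, 0.0229]
ee_rot: [0.735, 0.678, -0.0, -0.0]
force: [-0.3, -0.1, -1.6]
width: 0.684
```

```bash
python3 -m pendant '[{"offset":[0,0,1],"roll":0},{"offset":[0,0,2],"roll":0},{"offset":[0,0,3],"roll":0},{"offset":[0,0,3],"roll":0}]'; python3 - <<'E'
from h import *
p,d=snap('scene','s10')
cv2.imwrite('pics/c10.png',cv2.resize(p[130:230,190:290],None,fx=5.5,fy=5.5)[:,:,::-1])
E
```

```text
t: 11.13
tool_pos: [0.515, -0.311, 0.02]
ee_rot: [0.735, 0.678, -0.0, -0.0]
force: [0.2, -0.3, -0.7]
width: 0.686
```

View pics/c10.png

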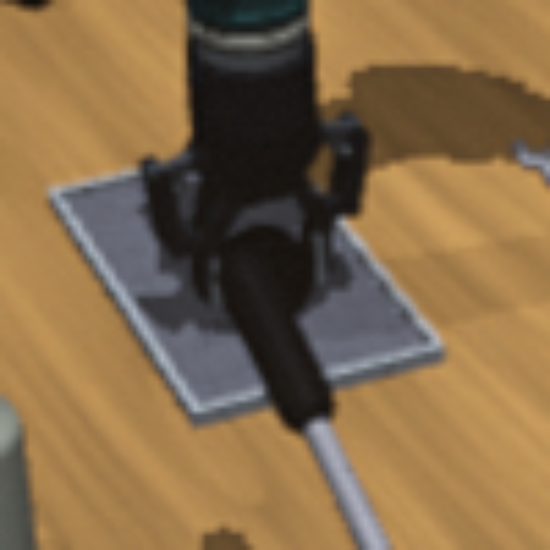

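```bash
python3 -m pendant '[{"offset":[0,0,1],"roll":0},{"offset":[0,0,2],"roll":0},{"offset":[0,0,2],"roll":0}]'
```

```text
t: 11.43
tool_pos: [0.5151, -0.3109, 0.0197]
ee_rot: [0.735, 0.678, -0.0, 0.0]
force: [-2.6, 0.8, 11.6]
width: 0.685
```

```bash
python3 -m pendant '[{"offset":[0,0,-1],"roll":0},{"offset":[0,0,-1],"roll":0},{"offset":[0,0,-1],"roll":0},{"offset":[0,0,-1],"roll":0},{"offset":[0,0,-1],"roll":0}]' 95; python3 -m pendant '[{"offset":[0,0,-20],"roll":0},{"offset":[0,0,-50],"roll":0},{"offset":[0,0,-80],"roll":0},{"offset":[0,0,-90],"roll":0}]'; python3 - <<'E'
from h import *
p,d=snap('scene','s11')
cv2.imwrite('pics/c11.png',cv2.resize(p[130:230,190:290],None,fx=5.5,fy=5.5)[:,:,::-1])
plan(0,0,0,85.7)
E
```

```text
t: 11.85
tool_pos: [0.5149, -0.311, 0.0189]
ee_rot: [0.735, 0.678, -0.0, -0.0]
force: [-0.6, -0.4, -0.1]
width: 0.949
t: 12.18
tool_pos: [0.5171, -0.312, 0.1126]
ee_rot: [0.735, 0.678, 0.001, 0.003]
force: [1.3, -0.3, 0.2]
width: 0.951
t 12.23 tcp [ 0.5175 -0.3123  0.1131] yaw 85.4 -> offset [ 269.9 -541.7  108.8] roll -0.3 F [ 0.4 -0.2  0.5] w 0.952 q [ 0.62  0.6  -0.21  1.97  0.22  0.59  0.18]
```

View pics/c11.png

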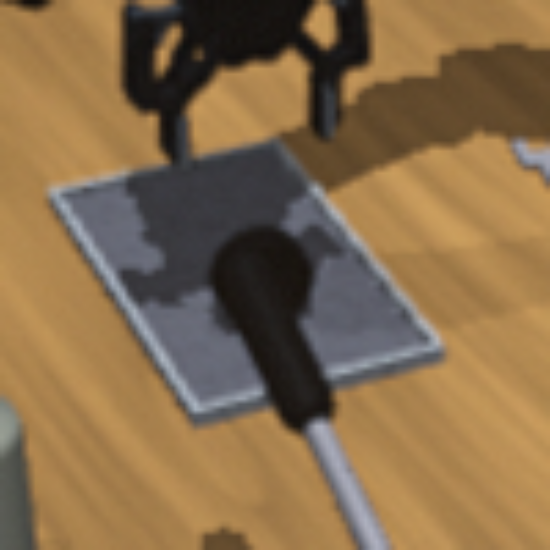

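```bash
python3 -m pendant '[{"offset":[-35,0,0],"roll":0},{"offset":[-50,0,0],"roll":0},{"offset":[-50,0,0],"roll":0},{"offset":[-50,0,0],"roll":0},{"offset":[-50,0,0],"roll":0},{"offset":[-50,0,20],"roll":0},{"offset":[-50,0,45],"roll":0},{"offset":[-50,0,60],"roll":0},{"offset":[-50,0,60],"roll":0}]' 0; python3 -m pendant '[{"offset":[10,0,0],"roll":0},{"offset":[16,0,0],"roll":0},{"offset":[22,0,0],"roll":0},{"offset":[28,0,0],"roll":0},{"offset":[34,0,0],"roll":0},{"offset":[40,0,0],"roll":0},{"offset":[46,0,0],"roll":0},{"offset":[52,0,0],"roll":0},{"offset":[58,0,0],"roll":0},{"offset":[58,0,0],"roll":0}]';  python3 - <<'E'
from h import *
p,d=snap('scene','s12')
cv2.imwrite('pics/c12.png',cv2.resize(p[130:230,190:290],None,fx=5.5,fy=5.5)[:,:,::-1])
plan(0,0,0,85.7)
E
```

```text
t: 12.98
tool_pos: [0.5088, -0.3574, 0.0455]
ee_rot: [0.734, 0.679, -0.001, -0.004]
force: [-0.8, 0.1, -0.3]
width: 0.002
t: 13.82
tool_pos: [0.5159, -0.3009, 0.0491]
ee_rot: [0.734, 0.679, 0.0, -0.001]
force: [-0.6, 0.2, -0.3]
width: 0.0
t 13.87 tcp [ 0.5158 -0.3019  0.0491] yaw 85.5 -> offset [ 260.3 -538.    49.3] roll -0.2 F [-0.2 -0.4  0.2] w -0.002 q [ 0.57  0.69 -0.17  2.    0.24  0.47  0.15]
```

View pics/c12.png

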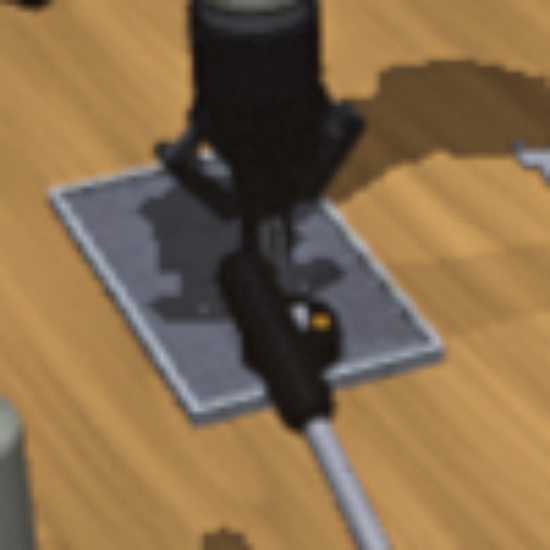

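Mount c lies in the tray with its specimen face up; steel and brass are visible at (310,320) in the crop. Next is the lever.

```bash
python3 -m pendant '[{"offset":[0,0,-40],"roll":0},{"offset":[0,0,-80],"roll":0},{"offset":[0,0,-120],"roll":0},{"offset":[0,0,-160],"roll":0},{"offset":[0,0,-200],"roll":0},{"offset":[0,0,-235],"roll":0},{"offset":[0,0,-235],"roll":0}]' 0; python3 - <<'E'
from h import *
p,d=snap('top','t13')
cv2.imwrite('pics/c13.png',cv2.resize(p[140:260,250:480],None,fx=3.3,fy=3.3)[:,:,::-1])
plan(.637,-.027,.26,90)
E
```

```text
t: 14.45
tool_pos: [0.52, -0.3055, 0.2924]
ee_rot: [0.735, 0.678, 0.002, 0.007]
force: [-0.3, 0.0, -0.6]
width: 0.0
t 14.50 tcp [ 0.5182 -0.3048  0.2889] yaw 85.3 -> offset [286.6  95.5  28.6] roll -4.7 F [-0.6  0.3 -0.3] w -0.002 q [ 0.66  0.38 -0.27  1.84  0.12  0.93  0.25]
```

View pics/c13.png

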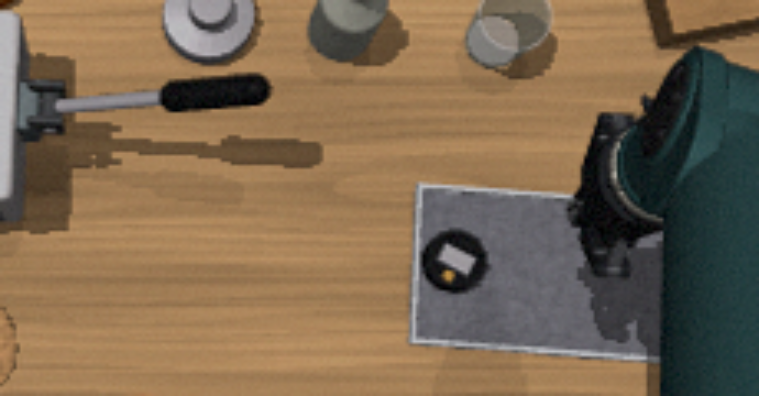

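```bash
python3 -m pendant '[{"offset":[287,90,25],"roll":-5},{"offset":[287,90,25],"roll":-5},{"offset":[287,90,25],"roll":-5},{"offset":[287,90,25],"roll":-5},{"offset":[287,90,25],"roll":-5},{"offset":[287,90,25],"roll":-5},{"offset":[287,90,25],"roll":-5},{"offset":[287,90,25],"roll":-5},{"offset":[287,90,25],"roll":-5},{"offset":[287,90,25],"roll":-5}]' 0; python3 - <<'E'
from h import *
print(ray('top',315.2,168,.207),ray('top',300,168.7,.187),ray('top',387.9,219.4,.029))
plan(.637,-.027,.235,90)
E
```

```text
t: 15.33
tool_pos: [0.6275, -0.0242, 0.2575]
ee_rot: [0.704, 0.71, -0.001, -0.001]
force: [0.1, -1.1, 0.3]
width: 0.0
[ 0.64014045 -0.02279074  0.207     ] [0.6431716  0.02029752 0.187     ] [ 0.51486982 -0.26592868  0.029     ]
t 15.33 tcp [ 0.6275 -0.0242  0.2575] yaw 90.5 -> offset [-2.9  9.5 22.5] roll 0.5 F [ 0.1 -1.1  0.3] w 0.000 q [ 0.2   0.46 -0.33  1.8   0.18  0.92 -0.2 ]
```

```bash
python3 -m pendant '[{"offset":[-1,11,20],"roll":0},{"offset":[-1,11,40],"roll":0},{"offset":[-1,11,58],"roll":0},{"offset":[-1,11,76],"roll":0},{"offset":[-1,11,94],"roll":0},{"offset":[-1,11,112],"roll":0},{"offset":[-1,11,130],"roll":0},{"offset":[-1,11,145],"roll":0},{"offset":[-1,11,160],"roll":0},{"offset":[-1,11,172],"roll":0},{"offset":[-1,11,180],"roll":0},{"offset":[-1,11,185],"roll":0}]' 0; python3 - <<'E'
from h import *
p,d=snap('scene','s14')
cv2.imwrite('pics/c14.png',cv2.resize(p[130:330,190:390],None,fx=3,fy=3)[:,:,::-1])
plan(.637,-.027,.235,90)
E
```

```text
t: 16.33
tool_pos: [0.6414, -0.0287, 0.0839]
ee_rot: [0.706, 0.708, -0.001, 0.003]
force: [-22.4, -2.0, 89.5]
width: -0.002
t 16.38 tcp [ 0.6413 -0.0288  0.0846] yaw 90.1 -> offset [   0.9   -4.  -150.4] roll 0.1 F [-18.   -1.5  68.5] w -0.001 q [ 0.15  0.68 -0.25  1.89  0.29  0.6  -0.29]
```

View pics/c14.png

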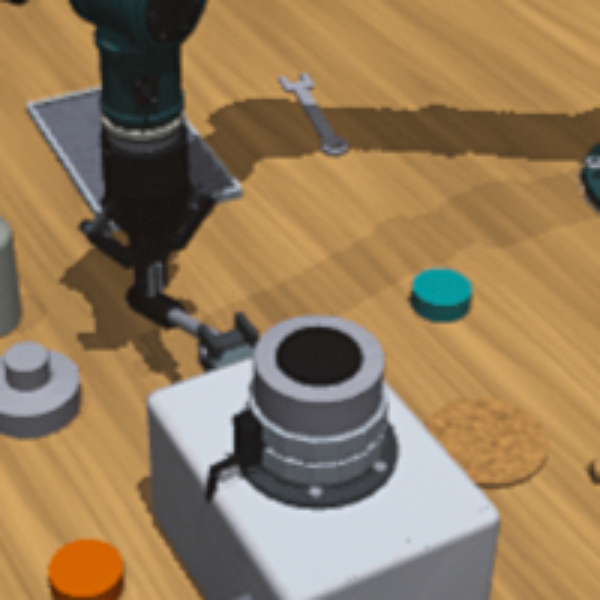

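The lever is at its stop at TCP z≈0.085, but the 89 N force is too much. I'll stop about 7 mm higher on the next strokes.

```bash
python3 -m pendant '[{"offset":[0,-1,-25],"roll":0},{"offset":[0,-1,-60],"roll":0},{"offset":[0,-1,-100],"roll":0},{"offset":[0,-1,-140],"roll":0},{"offset":[0,-1,-175],"roll":0},{"offset":[0,-1,-185],"roll":0},{"offset":[0,-1,-185],"roll":0}]' 0; python3 - <<'E'
from h import *
d=snapshot('top')[1];t=[dep('top',u,v,d[v,u])[2] for u in range(206,216) for v in range(157,167)];t=[q for q in t if q<.5]
print('top of stack z',np.median(t));plan(.640,-.025,.235,90)
E
```

```text
t: 16.97
tool_pos: [0.6401, -0.0283, 0.2628]
ee_rot: [0.706, 0.708, 0.002, 0.003]
force: [0.5, 0.8, -1.2]
width: 0.003
top of stack z 0.23625080617366756
t 17.02 tcp [ 0.6384 -0.0281  0.26  ] yaw 90.2 -> offset [ 3.1  1.6 25. ] roll 0.2 F [-0.7 -0.1 -0.5] w 0.002 q [ 0.21  0.47 -0.33  1.78  0.19  0.93 -0.2 ]
```

```bash
python3 -m pendant '[{"offset":[3,1,25],"roll":0},{"offset":[3,1,50],"roll":0},{"offset":[3,1,70],"roll":0},{"offset":[3,1,90],"roll":0},{"offset":[3,1,110],"roll":0},{"offset":[3,1,130],"roll":0},{"offset":[3,1,145],"roll":0},{"offset":[3,1,160],"roll":0},{"offset":[3,1,172],"roll":0},{"offset":[3,1,177],"roll":0},{"offset":[3,1,178],"roll":0},{"offset":[3,1,178],"roll":0}]' 0;python3 -m pendant '[{"offset":[0,-1,-25],"roll":0},{"offset":[0,-1,-60],"roll":0},{"offset":[0,-1,-100],"roll":0},{"offset":[0,-1,-140],"roll":0},{"offset":[0,-1,-175],"roll":0},{"offset":[0,-1,-180],"roll":0},{"offset":[0,-1,-180],"roll":0}]' 0; python3 - <<'E'
from h import *
snap('scene','s15');p,d=snap('top','t15');t=[dep('top',u,v,d[v,u])[2] for u in range(206,216) for v in range(157,167)];t=[q for q in t if q<.5]
cv2.imwrite('pics/c15.png',cv2.resize(np.hstack([p[130:215,165:345],np.load('pics/s15.npz')['p'][225:310,210:390]]),None,fx=2.2,fy=2.2)[:,:,::-1])
print('top of stack z',np.median(t),np.std(t));plan(.640,-.025,.235,90)
E
```

```text
t: 18.02
tool_pos: [0.6396, -0.0222, 0.0881]
ee_rot: [0.705, 0.709, -0.001, 0.001]
force: [-14.3, -1.0, 56.8]
width: 0.001
t: 18.6
tool_pos: [0.6386, -0.0235, 0.2615]
ee_rot: [0.705, 0.709, 0.0, 0.001]
force: [1.1, -0.1, -0.7]
width: -0.004
top of stack z 0.23741211381612337 0.002453410680413645
t 18.70 tcp [ 0.6363 -0.0234  0.2581] yaw 90.3 -> offset [-1.6  3.8 23. ] roll 0.3 F [-0.4 -0.9 -0.8] w -0.002 q [ 0.21  0.47 -0.34  1.78  0.19  0.93 -0.21]
```

View pics/c15.png

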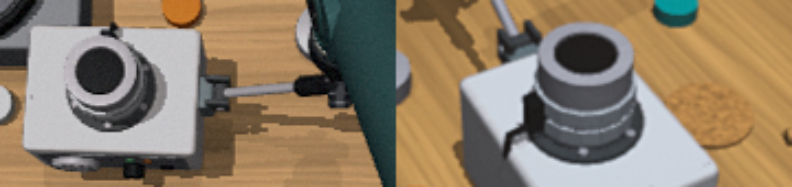

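```bash
python3 - <<'E'
from h import *
p=np.load('pics/s15.npz')['p'];q=np.load('pics/scene0.npz')['p'];r=np.load('pics/s14.npz')['p']
cv2.imwrite('pics/c16.png',np.hstack([cv2.resize(k[150:310,215:345],None,fx=2,fy=3.5)for k in(q,r,p)])[:,:,::-1])
for n in('top0','t13','t15'):
  d=np.load('pics/%s.npz'%n)['d']
  t=[dep('top',u,v,d[v,u])[2] for u in range(206,216) for v in range(157,167)];t=[q for q in t if q<.5];print(n,np.mean(t),np.median(t))
  t=[dep('top',u,v,d[v,u])[2] for u in range(199,201) for v in range(155,167)];t=[q for q in t if q<.5];print(' rim',np.round(np.median(t),3))
E
```

```text
top0 0.23136411012281966 0.23131065225712544
 rim 0.238
t13 0.2320014570741032 0.23185185382103302
 rim 0.238
t15 0.23744767128138794 0.23741211381612337
 rim 0.238
```

View pics/c16.png

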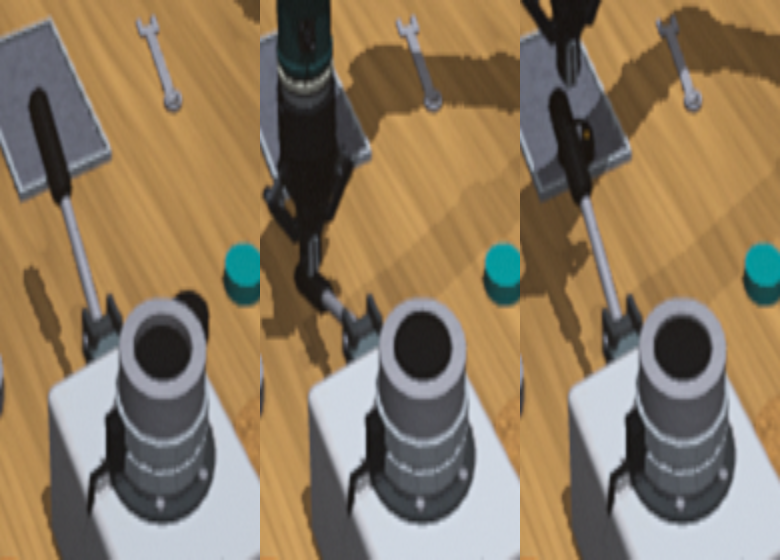

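The stack rose about 6–8 mm on stroke 1 and barely at all on stroke 2. The lever probably hadn't fully returned to rest, so I'll wait before the next stroke.

```bash
python3 -m pendant '[{"offset":[0,2,0],"roll":0},{"offset":[-1,4,0],"roll":0},{"offset":[-1,4,0],"roll":0},{"offset":[-1,4,0],"roll":0}]' 0
python3 - <<'E'
from h import *
p,d=snap('top','t16')
q=[dep('top',u,168,d[168,u]).round(3).tolist() for u in range(275,320,3)];print(q)
plan(.640,-.027,.079,90)
E
```

```text
t: 19.03
tool_pos: [0.642, -0.0232, 0.2597]
ee_rot: [0.705, 0.71, -0.001, -0.001]
force: [-1.0, 0.6, -0.2]
width: 0.0
[[0.691, 0.099, 0.006], [0.693, 0.089, 0.0], [0.693, 0.079, -0.002], [0.649, 0.067, 0.171], [0.65, 0.058, 0.167], [0.649, 0.049, 0.173], [0.646, 0.041, 0.186], [0.646, 0.032, 0.184], [0.642, 0.024, 0.199], [0.641, 0.015, 0.203], [0.64, 0.007, 0.209], [0.639, -0.002, 0.21], [0.639, -0.01, 0.214], [0.608, -0.012, 0.335], [0.61, -0.02, 0.327]]
t 19.08 tcp [ 0.6421 -0.0231  0.2601] yaw 90.4 -> offset [ -3.9  -1.8 181.1] roll 0.4 F [-0.6 -0.1 -0.4] w -0.003 q [ 0.2   0.48 -0.34  1.76  0.19  0.93 -0.21]
```

```bash
python3 -m pendant '[{"offset":[-4,-1,25],"roll":0},{"offset":[-4,-1,50],"roll":0},{"offset":[-4,-1,70],"roll":0},{"offset":[-4,-1,90],"roll":0},{"offset":[-4,-1,110],"roll":0},{"offset":[-4,-1,130],"roll":0},{"offset":[-4,-1,145],"roll":0},{"offset":[-4,-1,160],"roll":0},{"offset":[-4,-1,172],"roll":0},{"offset":[-4,-1,177],"roll":0},{"offset":[-4,-1,177],"roll":0},{"offset":[-4,-1,177],"roll":0}]' 0
python3 - <<'E'
from h import *
d=snap('top','t17')[1]
t=[dep('top',u,v,d[v,u])[2] for u in range(206,216) for v in range(157,167)];t=[q for q in t if q<.5]
print('top of stack z',np.median(t),np.std(t))
E
python3 -m pendant '[{"offset":[0,-1,-25],"roll":0},{"offset":[0,-1,-60],"roll":0},{"offset":[0,-1,-100],"roll":0},{"offset":[0,-1,-140],"roll":0},{"offset":[0,-1,-175],"roll":0},{"offset":[0,-1,-180],"roll":0},{"offset":[0,-1,-180],"roll":0},{"offset":[0,-1,-180],"roll":0},{"offset":[0,-1,-180],"roll":0},{"offset":[0,-1,-180],"roll":0}]' 0; python3 - <<'E'
from h import *
p,d=snap('top','t18');snap('scene','s18')
t=[dep('top',u,v,d[v,u])[2] for u in range(206,216) for v in range(157,167)];t=[q for q in t if q<.5]
print('top of stack z',np.median(t),np.std(t))
plan(.640,-.027,.079,90)
E
```

```text
t: 20.08
tool_pos: [0.6438, -0.0255, 0.0886]
ee_rot: [0.704, 0.71, 0.002, 0.001]
force: [-4.7, 0.1, 24.4]
width: -0.001
top of stack z 0.24399286009521692 0.0022956507877174006
t: 20.97
tool_pos: [0.639, -0.0273, 0.2617]
ee_rot: [0.705, 0.71, -0.002, -0.002]
force: [0.0, 0.0, 0.1]
width: -0.002
top of stack z 0.23638395583190186 0.0026014697401782433
t 21.07 tcp [ 0.6394 -0.0272  0.2622] yaw 90.4 -> offset [1.000e-01 1.200e+00 1.832e+02] roll 0.4 F [ 0.2 -0.2  0.2] w 0.002 q [ 0.21  0.47 -0.34  1.77  0.19  0.94 -0.2 ]
```

The stack rose to 0.244 at the bottom of the stroke but fell back on release, so that stroke stopped just short (about 0.83 rad). I'll press 6 mm deeper and hold.

```bash
python3 -m pendant '[{"offset":[0,1,25],"roll":0},{"offset":[0,1,50],"roll":0},{"offset":[0,1,75],"roll":0},{"offset":[0,1,95],"roll":0},{"offset":[0,1,115],"roll":0},{"offset":[0,1,135],"roll":0},{"offset":[0,1,155],"roll":0},{"offset":[0,1,170],"roll":0},{"offset":[0,1,180],"roll":0},{"offset":[0,1,183],"roll":0},{"offset":[0,1,185],"roll":0},{"offset":[0,1,185],"roll":0}]' 0
python3 - <<'E'
from h import *
d=snap('top','t19')[1]
t=[dep('top',u,v,d[v,u])[2] for u in range(206,216) for v in range(157,167)];t=[q for q in t if q<.5]
print('top of stack z',np.median(t),np.std(t));print(state()['force'],state()['tool_pos'])
E
python3 -m pendant '[{"offset":[0,-1,-15],"roll":0},{"offset":[0,-1,-30],"roll":0},{"offset":[0,-1,-50],"roll":0},{"offset":[0,-1,-75],"roll":0},{"offset":[0,-1,-100],"roll":0},{"offset":[0,-1,-130],"roll":0},{"offset":[0,-1,-160],"roll":0},{"offset":[0,-1,-185],"roll":0},{"offset":[0,-1,-185],"roll":0},{"offset":[0,-1,-185],"roll":0}]' 0; python3 - <<'E'
from h import *
p,d=snap('top','t20');snap('scene','s20')
t=[dep('top',u,v,d[v,u])[2] for u in range(206,216) for v in range(157,167)];t=[q for q in t if q<.5]
print('top of stack z',np.median(t),np.std(t))
plan(.640,-.027,.079,90)
E
```

```text
t: 22.07
tool_pos: [0.6437, -0.0255, 0.087]
ee_rot: [0.705, 0.71, 0.001, 0.002]
force: [-13.0, 0.0, 49.5]
width: 0.0
top of stack z 0.24375591094991822 0.002308083812416509
[-12.15059475   0.80623643  48.93510236] [ 0.64367311 -0.02555596  0.08704281]
t: 22.95
tool_pos: [0.6413, -0.027, 0.2651]
ee_rot: [0.705, 0.71, 0.001, 0.001]
force: [-0.4, -0.3, -0.9]
width: -0.0
top of stack z 0.23771421838670792 0.002517788471760455
t 23.05 tcp [ 0.6394 -0.0273  0.2625] yaw 90.4 -> offset [  0.3   1.2 183.5] roll 0.4 F [-0.7 -0.5 -0.5] w -0.001 q [ 0.22  0.47 -0.35  1.77  0.19  0.94 -0.2 ]
```

```bash
python3 - <<'E'
from h import *
L=[]
for n in('top0','t18','t19','t20'):
  L.append(cv2.resize(np.load('pics/%s.npz'%n)['p'][140:190,180:250],None,fx=5,fy=5,interpolation=cv2.INTER_CUBIC))
cv2.imwrite('pics/c20.png',np.vstack([np.hstack(L[:2]),np.hstack(L[2:])])[:,:,::-1])
p=np.load('pics/s20.npz')['p'];cv2.imwrite('pics/c20b.png',cv2.resize(p[150:310,200:360],None,fx=3.5,fy=3.5)[:,:,::-1])
for n in('top0','t13','t15','t18','t19','t20'):
  d=np.load('pics/%s.npz'%n)['d']
  c=np.array([[dep('top',u,v,d[v,u])[2] for u in range(193,230,1)]for v in (161,)]);print(n,(c*1000).astype(int).tolist())
E
```

```text
top0 [[151, 240, 241, 236, 241, 239, 240, 226, 231, 236, 235, 230, 229, 230, 232, 231, 230, 230, 229, 230, 235, 231, 228, 232, 233, 235, 236, 232, 234, 242, 235, 243, 241, 234, 234, 200, 202]]
t13 [[144, 235, 241, 240, 237, 237, 243, 229, 236, 230, 229, 229, 233, 232, 233, 231, 232, 232, 232, 229, 232, 229, 233, 231, 234, 234, 231, 231, 228, 240, 239, 241, 240, 240, 232, 203, 206]]
t15 [[151, 237, 243, 244, 240, 240, 238, 236, 241, 235, 238, 236, 235, 235, 235, 234, 237, 235, 237, 235, 238, 236, 236, 237, 241, 237, 234, 234, 233, 238, 235, 237, 242, 241, 235, 206, 205]]
t18 [[148, 240, 239, 240, 240, 237, 235, 226, 237, 241, 236, 236, 239, 238, 233, 239, 236, 238, 234, 233, 235, 233, 234, 234, 236, 237, 238, 234, 232, 240, 239, 239, 238, 241, 232, 202, 204]]
t19 [[152, 239, 239, 237, 241, 236, 236, 243, 241, 239, 244, 246, 246, 248, 242, 243, 244, 244, 239, 244, 244, 244, 245, 246, 239, 247, 244, 247, 231, 240, 240, 241, 238, 243, 235, 204, 206]]
t20 [[149, 240, 241, 240, 239, 240, 246, 240, 235, 239, 238, 238, 242, 237, 238, 232, 242, 242, 235, 237, 235, 235, 239, 238, 236, 242, 241, 239, 235, 236, 240, 240, 240, 237, 238, 198, 206]]
```

View pics/c20.png

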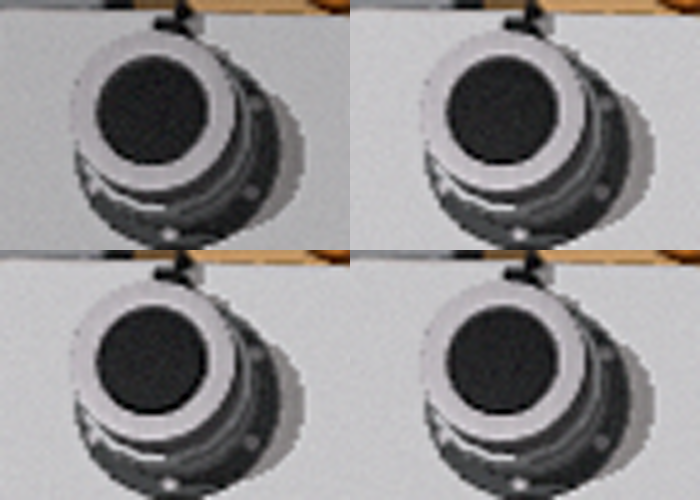

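View pics/c20b.png

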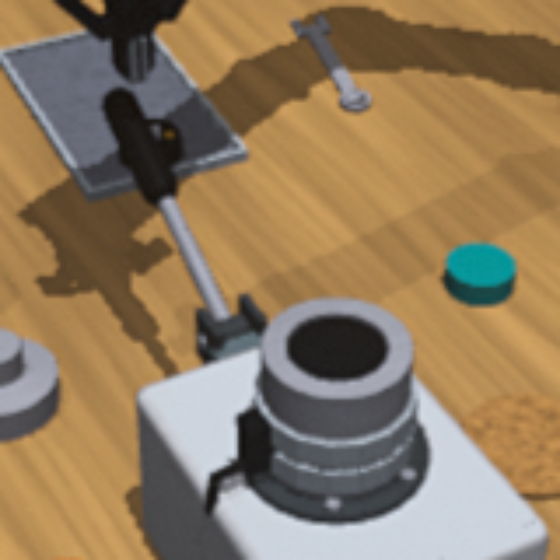

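```bash
python3 - <<'E'
from h import *
for n in('top0','t13','t16','t20'):
  d=np.load('pics/%s.npz'%n)['d'];P=[]
  for u in range(278,308):
    for v in range(160,178):
      q=dep('top',u,v,d[v,u])
      if .1<q[2]<.24 and q[0]>.62 and q[0]<.66:P.append(q)
  P=np.array(P);a,b=np.polyfit(P[:,1],P[:,2],1);print(n,len(P),'ang',np.arctan(-a),'z at y=.03',a*.03+b, np.polyfit(P[:,1],P[:,0],1))
E
```

```text
top0 181 ang 0.5271358889126092 z at y=.03 0.18924943528116162 [0.05477634 0.6396349 ]
t13 180 ang 0.5185115834384558 z at y=.03 0.1891559098581631 [0.05318644 0.63965275]
t16 181 ang 0.5294911942059856 z at y=.03 0.18959310481394515 [0.05561139 0.63952288]
t20 181 ang 0.5106894037972217 z at y=.03 0.18928910194737028 [0.04941703 0.63978395]
```

```bash
cat >> h.py <<'E'
def stack(tag=''):
    d=snapshot('top')[1]
    t=[dep('top',u,v,d[v,u])[2] for u in range(205,217) for v in range(156,168)];t=[q for q in t if q<.5]
    s=state();print(tag,'stack %.4f'%np.mean(t),'t %.2f'%s['t'],'tcp',s['tool_pos'].round(4),'F',s['force'].round(0))
E
python3 -m pendant '[{"offset":[0,1,25],"roll":0},{"offset":[0,1,50],"roll":0},{"offset":[0,1,75],"roll":0},{"offset":[0,1,95],"roll":0},{"offset":[0,1,115],"roll":0},{"offset":[0,1,135],"roll":0},{"offset":[0,1,155],"roll":0},{"offset":[0,1,170],"roll":0},{"offset":[0,1,180],"roll":0},{"offset":[0,1,184],"roll":0},{"offset":[0,1,187],"roll":0},{"offset":[0,1,187],"roll":0}]' 0
python3 -c "
from h import *
stack()"
python3 -m pendant '[{"offset":[0,0,0],"roll":0},{"offset":[0,0,0],"roll":0},{"offset":[0,0,0],"roll":0},{"offset":[0,0,0],"roll":0}]'
python3 -c "
from h import *
stack()"
python3 -m pendant '[{"offset":[0,0,-15],"roll":0},{"offset":[0,0,-30],"roll":0},{"offset":[0,0,-50],"roll":0},{"offset":[0,0,-50],"roll":0},{"offset":[0,0,-50],"roll":0}]'
python3 -c "
from h import *
stack()"
python3 -m pendant '[{"offset":[0,0,-15],"roll":0},{"offset":[0,0,-30],"roll":0},{"offset":[0,0,-50],"roll":0},{"offset":[0,0,-50],"roll":0},{"offset":[0,0,-50],"roll":0}]'
python3 -c "
from h import *
stack()"
python3 -m pendant '[{"offset":[0,0,-15],"roll":0},{"offset":[0,0,-30],"roll":0},{"offset":[0,0,-50],"roll":0},{"offset":[0,0,-70],"roll":0},{"offset":[0,0,-87],"roll":0},{"offset":[0,0,-87],"roll":0}]'
python3 -c "
from h import *
stack()"

```

```text
t: 24.05
tool_pos: [0.6433, -0.0267, 0.0859]
ee_rot: [0.705, 0.709, -0.0, 0.002]
force: [-14.7, -1.7, 61.3]
width: 0.001
 stack 0.2552 t 24.10 tcp [ 0.6432 -0.0268  0.0859] F [-14.  -2.  61.]
t: 24.43
tool_pos: [0.6432, -0.0268, 0.086]
ee_rot: [0.705, 0.709, 0.0, 0.002]
force: [-15.4, -1.6, 60.6]
width: -0.0
 stack 0.2551 t 24.48 tcp [ 0.6433 -0.0267  0.086 ] F [-14.  -2.  60.]
t: 24.9
tool_pos: [0.6429, -0.0312, 0.1286]
ee_rot: [0.705, 0.709, -0.001, 0.003]
force: [0.8, -5.3, 9.3]
width: 0.003
 stack 0.2529 t 24.95 tcp [ 0.6429 -0.0312  0.1281] F [ 0. -5.  9.]
t: 25.37
tool_pos: [0.6429, -0.0269, 0.178]
ee_rot: [0.705, 0.71, 0.001, 0.001]
force: [1.8, -0.5, 5.7]
width: 0.005
 stack 0.2528 t 25.42 tcp [ 0.6428 -0.0269  0.1775] F [ 2. -1.  6.]
t: 25.92
tool_pos: [0.6427, -0.0269, 0.2658]
ee_rot: [0.705, 0.71, 0.001, 0.001]
force: [0.2, -0.2, 1.1]
width: -0.003
 stack 0.2529 t 25.97 tcp [ 0.6417 -0.027   0.264 ] F [ 0. -1.  0.]
```

Pressing to 60 N and holding made the pawl catch; the stack is at 0.253. One more stroke the same way.

```bash
python3 -c "
from h import *
plan(.643,-.027,.076,90)"
python3 -m pendant '[{"offset":[0,0,25],"roll":0},{"offset":[0,0,50],"roll":0},{"offset":[0,0,75],"roll":0},{"offset":[0,0,95],"roll":0},{"offset":[0,0,115],"roll":0},{"offset":[0,0,135],"roll":0},{"offset":[0,0,155],"roll":0},{"offset":[0,0,170],"roll":0},{"offset":[0,0,180],"roll":0},{"offset":[0,0,184],"roll":0},{"offset":[0,0,188],"roll":0},{"offset":[0,0,188],"roll":0}]' 0
python3 -c "
from h import *
stack()"
python3 -m pendant '[{"offset":[0,0,-15],"roll":0},{"offset":[0,0,-30],"roll":0},{"offset":[0,0,-50],"roll":0},{"offset":[0,0,-70],"roll":0},{"offset":[0,0,-90],"roll":0},{"offset":[0,0,-110],"roll":0},{"offset":[0,0,-130],"roll":0},{"offset":[0,0,-150],"roll":0},{"offset":[0,0,-170],"roll":0},{"offset":[0,0,-188],"roll":0},{"offset":[0,0,-188],"roll":0}]'
python3 -c "
from h import *
stack();plan(.643,-.027,.076,90)"

```

```text
t 25.97 tcp [ 0.6417 -0.027   0.264 ] yaw 90.4 -> offset [ -0.    1.2 188. ] roll 0.4 F [ 0.1 -0.5  0.2] w -0.002 q [ 0.22  0.47 -0.35  1.76  0.19  0.94 -0.2 ]
t: 26.97
tool_pos: [0.6427, -0.0269, 0.0855]
ee_rot: [0.705, 0.709, -0.001, 0.002]
force: [-16.7, -2.1, 68.3]
width: -0.0
 stack 0.2673 t 27.02 tcp [ 0.6426 -0.0269  0.0855] F [-16.  -2.  68.]
t: 27.93
tool_pos: [0.6425, -0.027, 0.2654]
ee_rot: [0.705, 0.71, 0.001, 0.001]
force: [0.1, 0.3, 0.5]
width: -0.001
 stack 0.2639 t 27.98 tcp [ 0.6415 -0.0271  0.2636] F [ 0. -0. -0.]
t 27.98 tcp [ 0.6415 -0.0271  0.2636] yaw 90.4 -> offset [1.000e-01 1.400e+00 1.876e+02] roll 0.4 F [ 0.1 -0.2 -0.3] w -0.001 q [ 0.22  0.47 -0.35  1.76  0.2   0.94 -0.21]
```

```bash
python3 - <<'E'
from h import *
p,d=snap('top','t30');snap('scene','s30')
hsv=cv2.cvtColor(p,cv2.COLOR_RGB2HSV);m=(hsv[:,:,2]<62).astype(np.uint8);w=np.zeros_like(m);w[143:180,192:228]=1
n,l,st,c=cv2.connectedComponentsWithStats(m*w);i=l[160,210]
cs,_=cv2.findContours((l==i).astype(np.uint8),cv2.RETR_EXTERNAL,cv2.CHAIN_APPROX_NONE);e=cv2.fitEllipse(cs[0]);print(e,st[i],ray('top',*e[0],.264))
cv2.imwrite('pics/c30.png',np.hstack([cv2.resize(p[135:195,175:260],None,fx=4.5,fy=4.5),cv2.resize(np.load('pics/s30.npz')['p'][225:285,255:340],None,fx=4.5,fy=4.5)])[:,:,::-1])
plan(.650,.275,.32,90)
E
```

```text
((209.6083984375, 160.93760681152344), (21.168649673461914, 22.329912185668945), 136.66835021972656) [199 150  23  23 401] [0.64630564 0.27182702 0.264     ]
t 28.08 tcp [ 0.6399 -0.0274  0.2616] yaw 90.4 -> offset [302.3  11.9 -58.5] roll 0.4 F [-0.7 -0.2 -0.2] w -0.001 q [ 0.22  0.47 -0.35  1.77  0.2   0.94 -0.21]
```

View pics/c30.png

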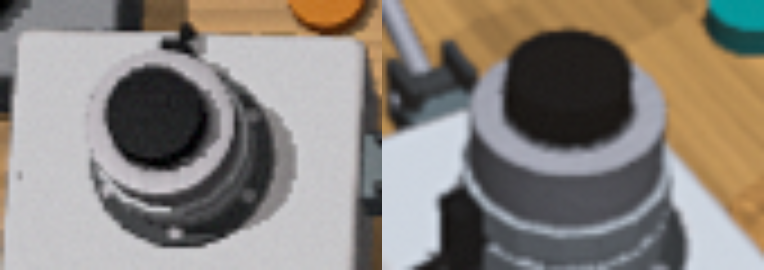

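```bash
python3 -m pendant '[{"offset":[0,0,-40],"roll":0},{"offset":[20,0,-75],"roll":0},{"offset":[60,10,-75],"roll":0},{"offset":[100,10,-75],"roll":0},{"offset":[140,10,-75],"roll":0},{"offset":[180,10,-75],"roll":0},{"offset":[220,10,-75],"roll":0},{"offset":[260,10,-75],"roll":0},{"offset":[290,9,-75],"roll":0},{"offset":[300,9,-75],"roll":0},{"offset":[300,9,-75],"roll":0}]' 100
python3 -c "
from h import *
plan(.648,.273,.250,90)"
```

```text
t: 29.0
tool_pos: [0.6459, 0.2775, 0.3363]
ee_rot: [0.702, 0.712, -0.001, -0.002]
force: [-0.5, -0.1, 0.9]
width: 0.999
t 29.00 tcp [0.6459 0.2775 0.3363] yaw 90.8 -> offset [-4.6  2.4 86.3] roll 0.8 F [-0.5 -0.1  0.9] w 0.999 q [-0.2   0.5  -0.41  1.54  0.21  1.15 -0.64]
```

```bash
python3 -m pendant '[{"offset":[0,1,25],"roll":0},{"offset":[0,1,50],"roll":0},{"offset":[0,1,70],"roll":0},{"offset":[0,1,82],"roll":0},{"offset":[0,1,86],"roll":0},{"offset":[0,1,86],"roll":0}]'
python3 -c "
from h import *
plan(.648,.273,.250,90)"
```

```text
t: 29.5
tool_pos: [0.6492, 0.2706, 0.2513]
ee_rot: [0.705, 0.709, -0.002, -0.0]
force: [0.2, -0.6, 0.1]
width: 1.0
t 29.50 tcp [0.6492 0.2706 0.2513] yaw 90.3 -> offset [ 2.4 -1.2  1.3] roll 0.3 F [ 0.2 -0.6  0.1] w 1.000 q [-0.21  0.57 -0.39  1.63  0.25  1.   -0.67]
```

```bash
python3 -m pendant '[{"offset":[2,-1,1],"roll":0},{"offset":[2,-1,1],"roll":0},{"offset":[2,-1,1],"roll":0},{"offset":[2,-1,1],"roll":0},{"offset":[2,-1,1],"roll":0},{"offset":[2,-1,1],"roll":0}]' 40 30
python3 -m pendant '[{"offset":[0,0,-10],"roll":0},{"offset":[0,0,-30],"roll":0},{"offset":[0,0,-60],"roll":0},{"offset":[0,0,-70],"roll":0},{"offset":[0,0,-70],"roll":0}]'
python3 -c "
from h import *
plan(.625,.425,.20,90)
p,d=snap('scene','s31')
cv2.imwrite('pics/c31.png',cv2.resize(p[150:330,230:410],None,fx=3.2,fy=3.2)[:,:,::-1])
"
```

```text
t: 30.0
tool_pos: [0.6492, 0.2759, 0.254]
ee_rot: [0.705, 0.71, 0.002, 0.0]
force: [0.5, 0.5, 5.8]
width: 0.684
t: 30.42
tool_pos: [0.6499, 0.2761, 0.3259]
ee_rot: [0.705, 0.709, 0.003, 0.001]
force: [-0.0, -0.3, -1.0]
width: 0.682
t 30.42 tcp [0.6499 0.2761 0.3259] yaw 90.4 -> offset [148.7 -24.7 126.2] roll 0.4 F [-0.  -0.3 -1. ] w 0.682 q [-0.2   0.51 -0.4   1.55  0.22  1.12 -0.65]
```

View pics/c31.png

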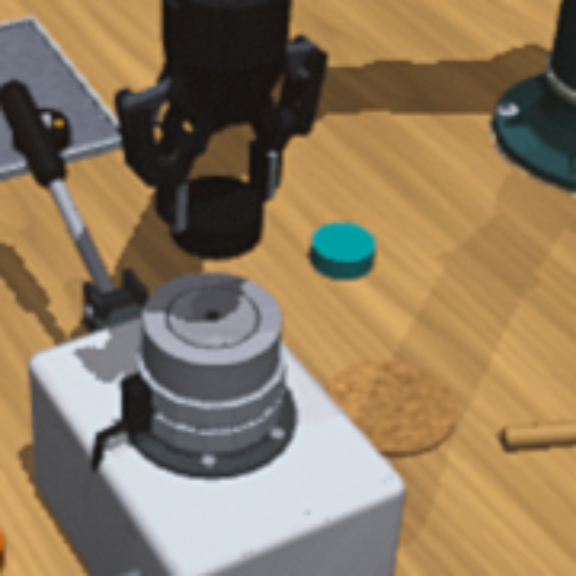

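Mount_b is gripped flat and the spacer shows flush in the bore. Flipping the mount at the housing's left edge as before.

```bash
python3 -m pendant '[{"offset":[40,-5,0],"roll":0},{"offset":[80,-15,0],"roll":0},{"offset":[120,-22,20],"roll":0},{"offset":[144,-22,60],"roll":0},{"offset":[144,-22,100],"roll":0},{"offset":[144,-22,135],"roll":0},{"offset":[144,-22,145],"roll":0},{"offset":[144,-22,145],"roll":0}]'
python3 -c "
from h import *
plan(.627,.420,.112,90)"
```

```text
t: 31.13
tool_pos: [0.6221, 0.4153, 0.1704]
ee_rot: [0.705, 0.71, -0.006, -0.0]
force: [0.2, -1.0, -2.0]
width: 0.681
t 31.13 tcp [0.6221 0.4153 0.1704] yaw 90.4 -> offset [ 5.2  5.5 58.3] roll 0.4 F [ 0.2 -1.  -2. ] w 0.681 q [-0.42  0.71 -0.37  1.57  0.3   0.93 -0.89]
```

```bash
python3 -m pendant '[{"offset":[0,3,8],"roll":0},{"offset":[0,3,14],"roll":0},{"offset":[0,3,20],"roll":0},{"offset":[0,3,26],"roll":0},{"offset":[0,3,32],"roll":0},{"offset":[0,3,38],"roll":0},{"offset":[0,3,44],"roll":0},{"offset":[0,3,50],"roll":0},{"offset":[0,3,56],"roll":0},{"offset":[0,3,62],"roll":0},{"offset":[0,3,66],"roll":0},{"offset":[0,3,66],"roll":0}]'
python3 -c "
from h import *
plan(.627,.420,.112,90)"
```

```text
t: 32.13
tool_pos: [0.6303, 0.4265, 0.1152]
ee_rot: [0.704, 0.71, 0.008, -0.002]
force: [1.0, 7.6, 0.5]
width: 0.677
t 32.13 tcp [0.6303 0.4265 0.1152] yaw 90.5 -> offset [-6.5 -3.4  3.1] roll 0.5 F [1.  7.6 0.5] w 0.677 q [-0.44  0.77 -0.35  1.59  0.33  0.82 -0.91]
```

Now I push toward the wall and down.

```bash
python3 -m pendant '[{"offset":[-3,0,1],"roll":0},{"offset":[-6,0,3],"roll":0},{"offset":[-9,0,5],"roll":0},{"offset":[-12,0,7],"roll":0},{"offset":[-15,0,9],"roll":0},{"offset":[-18,0,11],"roll":0},{"offset":[-20,0,11],"roll":0},{"offset":[-20,0,11],"roll":0}]'
python3 -c "
from h import *
plan(.627,.410,.105,90)
p,d=snap('scene','s32')
cv2.imwrite('pics/c32.png',cv2.resize(p[220:400,270:420],None,fx=3.3,fy=3.3)[:,:,::-1])"
```

```text
t: 32.8
tool_pos: [0.6302, 0.413, 0.106]
ee_rot: [0.703, 0.711, 0.012, -0.005]
force: [1.7, 14.5, 0.4]
width: 0.677
t 32.80 tcp [0.6302 0.413  0.106 ] yaw 90.6 -> offset [-3.  -3.3  0.9] roll 0.6 F [ 1.7 14.5  0.4] w 0.677 q [-0.41  0.77 -0.36  1.62  0.33  0.78 -0.9 ]
```

View pics/c32.png

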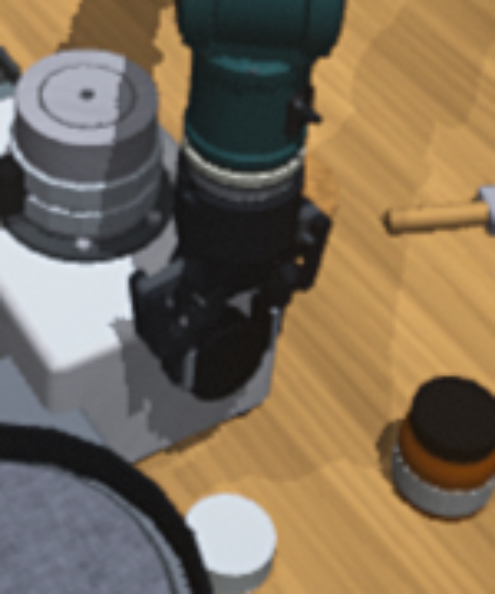

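Push 5 mm more, then back off, lift, and move to the tray.

```bash
python3 -m pendant '[{"offset":[-3,0,1],"roll":0},{"offset":[-5,0,2],"roll":0},{"offset":[-6,0,2],"roll":0},{"offset":[-6,0,2],"roll":0}]'
python3 -m pendant '[{"offset":[15,0,0],"roll":0},{"offset":[35,0,-5],"roll":0},{"offset":[55,0,-40],"roll":0},{"offset":[55,0,-80],"roll":0},{"offset":[55,0,-120],"roll":0},{"offset":[55,0,-160],"roll":0},{"offset":[55,0,-200],"roll":0},{"offset":[55,0,-215],"roll":0},{"offset":[55,0,-215],"roll":0}]'
python3 -c "
from h import *
p,d=snap('scene','s33')
cv2.imwrite('pics/c33.png',cv2.resize(p[180:340,270:430],None,fx=3,fy=3)[:,:,::-1])
c=np.array([.507,-.363]);t=-.075
for ty in (-.022,):
  print(c+ty*np.array([.075,.997]))
plan(.505,-.385,.32,85.7)"
```

```text
t: 33.18
tool_pos: [0.6303, 0.4102, 0.105]
ee_rot: [0.703, 0.711, 0.015, -0.006]
force: [1.9, 17.9, 1.4]
width: 0.681
t: 33.93
tool_pos: [0.6307, 0.4499, 0.3215]
ee_rot: [0.705, 0.709, 0.006, 0.001]
force: [0.7, 1.2, -0.3]
width: 0.677
[ 0.50535  -0.384934]
t 33.98 tcp [0.6295 0.4486 0.3176] yaw 90.3 -> offset [-832.8 -129.5   -6.5] roll 4.6 F [ 0.1 -0.6 -0.9] w 0.679 q [-0.44  0.61 -0.4   1.39  0.25  1.18 -0.86]
```

View pics/c33.png

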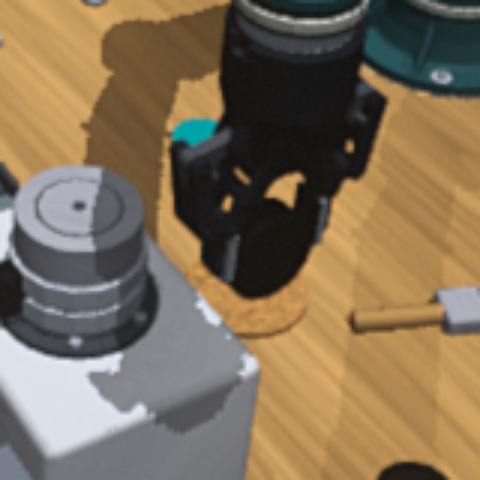

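```bash
python3 -m pendant '[{"offset":[-836,-130,0],"roll":5},{"offset":[-836,-130,0],"roll":5},{"offset":[-836,-130,0],"roll":5},{"offset":[-836,-130,0],"roll":5},{"offset":[-836,-130,0],"roll":5},{"offset":[-836,-130,0],"roll":5},{"offset":[-836,-130,0],"roll":5},{"offset":[-836,-130,0],"roll":5},{"offset":[-836,-130,0],"roll":5},{"offset":[-836,-130,0],"roll":5},{"offset":[-836,-130,0],"roll":5},{"offset":[-836,-130,0],"roll":5}]'
python3 -c "
from h import *
plan(.505,-.390,.10,85.7)"
```

```text
t: 34.98
tool_pos: [0.5524, -0.0492, 0.3113]
ee_rot: [0.735, 0.678, -0.002, -0.001]
force: [0.7, -0.9, -0.3]
width: 0.682
t 34.98 tcp [ 0.5524 -0.0492  0.3113] yaw 85.4 -> offset [-343.3  -18.9  211.6] roll -0.3 F [ 0.7 -0.9 -0.3] w 0.682 q [ 0.27  0.31 -0.33  1.9   0.12  0.96 -0.2 ]
```

```bash
python3 -m pendant '[{"offset":[-343,-19,60],"roll":0},{"offset":[-343,-19,60],"roll":0},{"offset":[-343,-19,60],"roll":0},{"offset":[-343,-19,60],"roll":0},{"offset":[-343,-19,60],"roll":0},{"offset":[-343,-19,60],"roll":0},{"offset":[-343,-19,60],"roll":0},{"offset":[-343,-19,60],"roll":0},{"offset":[-343,-19,100],"roll":0},{"offset":[-343,-19,140],"roll":0},{"offset":[-343,-19,180],"roll":0},{"offset":[-343,-19,210],"roll":0}]'
python3 -c "
from h import *
plan(.505,-.390,.035,85.7)"
```

```text
t: 35.98
tool_pos: [0.5042, -0.3863, 0.098]
ee_rot: [0.736, 0.677, -0.001, -0.004]
force: [0.3, 0.4, -1.4]
width: 0.677
t 35.98 tcp [ 0.5042 -0.3863  0.098 ] yaw 85.3 -> offset [-3.8  1.5 63. ] roll -0.4 F [ 0.3  0.4 -1.4] w 0.677 q [ 0.71  0.65 -0.18  1.9   0.19  0.62  0.32]
```

```bash
python3 -m pendant '[{"offset":[-3,1,25],"roll":0},{"offset":[-3,1,45],"roll":0},{"offset":[-3,1,58],"roll":0},{"offset":[-3,1,66],"roll":0},{"offset":[-3,1,70],"roll":0},{"offset":[-3,1,70],"roll":0}]'
python3 -m pendant '[{"offset":[0,0,1],"roll":0},{"offset":[0,0,2],"roll":0},{"offset":[0,0,3],"roll":0},{"offset":[0,0,4],"roll":0}]'
```

```text
t: 36.48
tool_pos: [0.5086, -0.3899, 0.0326]
ee_rot: [0.735, 0.678, -0.0, -0.001]
force: [0.7, 0.3, -0.7]
width: 0.677
t: 36.82
tool_pos: [0.5095, -0.3905, 0.03]
ee_rot: [0.735, 0.678, 0.0, 0.001]
force: [0.4, -0.3, -0.7]
width: 0.685
```

```bash
python3 -m pendant '[{"offset":[0,0,1],"roll":0},{"offset":[0,0,2],"roll":0},{"offset":[0,0,3],"roll":0},{"offset":[0,0,4],"roll":0},{"offset":[0,0,5],"roll":0}]'; python3 -m pendant '[{"offset":[0,0,1],"roll":0},{"offset":[0,0,2],"roll":0},{"offset":[0,0,3],"roll":0}]'
```

```text
t: 37.23
tool_pos: [0.5091, -0.3901, 0.0257]
ee_rot: [0.735, 0.678, -0.0, -0.0]
force: [-3.5, 3.6, 17.3]
width: 0.679
t: 37.48
tool_pos: [0.5092, -0.39, 0.0255]
ee_rot: [0.735, 0.678, -0.001, -0.0]
force: [-8.8, 6.1, 36.7]
width: 0.682
```

```bash
python3 -m pendant '[{"offset":[0,0,-3],"roll":0},{"offset":[0,0,-4],"roll":0},{"offset":[0,0,-4],"roll":0}]';python3 -m pendant '[{"offset":[0,0,0],"roll":0},{"offset":[0,0,0],"roll":0},{"offset":[0,0,0],"roll":0},{"offset":[0,0,0],"roll":0},{"offset":[0,0,0],"roll":0}]' 95; python3 -m pendant '[{"offset":[0,0,-20],"roll":0},{"offset":[0,0,-50],"roll":0},{"offset":[0,0,-80],"roll":0},{"offset":[0,0,-85],"roll":0}]'; python3 - <<'E'
from h import *
p,d=snap('scene','s34')
cv2.imwrite('pics/c34.png',cv2.resize(p[130:230,190:290],None,fx=5.5,fy=5.5)[:,:,::-1])
plan(0,0,.05,85.7)
E
```

```text
t: 37.73
tool_pos: [0.5096, -0.3904, 0.0259]
ee_rot: [0.735, 0.678, 0.0, 0.001]
force: [-0.5, 0.4, 8.4]
width: 0.682
t: 38.15
tool_pos: [0.5088, -0.3901, 0.0246]
ee_rot: [0.735, 0.678, -0.0, -0.0]
force: [0.3, -0.7, -0.3]
width: 0.949
t: 38.48
tool_pos: [0.5118, -0.3919, 0.1147]
ee_rot: [0.735, 0.678, 0.001, 0.004]
force: [0.7, -0.4, 1.5]
width: 0.948
t 38.53 tcp [ 0.5114 -0.3918  0.1139] yaw 85.4 -> offset [ 349.5 -541.7   59.2] roll -0.3 F [-0.4  0.1  0.6] w 0.946 q [ 0.71  0.64 -0.19  1.88  0.19  0.64  0.33]
```

View pics/c34.png

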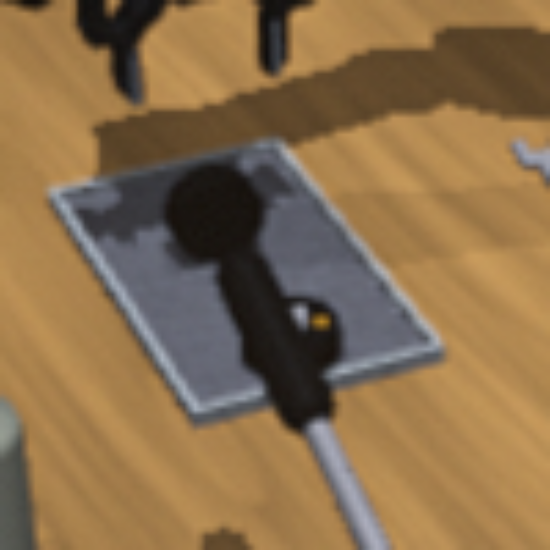

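Mount_b is standing at (215,212) in the crop. Toppling it toward +y.

```bash
python3 -m pendant '[{"offset":[-35,0,0],"roll":0},{"offset":[-50,0,0],"roll":0},{"offset":[-50,0,0],"roll":0},{"offset":[-50,0,0],"roll":0},{"offset":[-50,0,0],"roll":0},{"offset":[-50,0,20],"roll":0},{"offset":[-50,0,45],"roll":0},{"offset":[-50,0,63],"roll":0},{"offset":[-50,0,63],"roll":0}]' 0; python3 -m pendant '[{"offset":[10,0,0],"roll":0},{"offset":[16,0,0],"roll":0},{"offset":[22,0,0],"roll":0},{"offset":[28,0,0],"roll":0},{"offset":[34,0,0],"roll":0},{"offset":[40,0,0],"roll":0},{"offset":[46,0,0],"roll":0},{"offset":[52,0,0],"roll":0},{"offset":[55,0,0],"roll":0},{"offset":[55,0,0],"roll":0}]'; python3 -m pendant '[{"offset":[0,0,-40],"roll":0},{"offset":[0,0,-80],"roll":0},{"offset":[-40,0,-100],"roll":0},{"offset":[-80,0,-100],"roll":0},{"offset":[-120,0,-100],"roll":0},{"offset":[-120,0,-100],"roll":0}]';  python3 - <<'E'
from h import *
p,d=snap('scene','s35')
q,d=snap('top','t35')
cv2.imwrite('pics/c35.png',np.hstack([cv2.resize(p[130:230,190:290],None,fx=4,fy=4),cv2.resize(q[180:280,365:465],None,fx=4,fy=4)])[:,:,::-1])
plan(0,0,.05,85.7)
E
```

```text
t: 39.28
tool_pos: [0.5027, -0.4361, 0.0428]
ee_rot: [0.734, 0.679, -0.0, -0.004]
force: [-0.2, 0.9, 0.1]
width: -0.002
t: 40.12
tool_pos: [0.5096, -0.3838, 0.0471]
ee_rot: [0.734, 0.679, 0.0, -0.0]
force: [0.3, 0.1, -0.4]
width: -0.002
t: 40.62
tool_pos: [0.4953, -0.518, 0.1484]
ee_rot: [0.739, 0.674, -0.004, 0.004]
force: [-1.1, -1.9, -0.2]
width: 0.001
t 40.72 tcp [ 0.4976 -0.5084  0.1468] yaw 85.1 -> offset [ 463.7 -539.5   96.4] roll -0.6 F [-0.5  0.5 -0. ] w -0.002 q [ 0.86  0.67 -0.19  1.69  0.17  0.79  0.5 ]
```

View pics/c35.png

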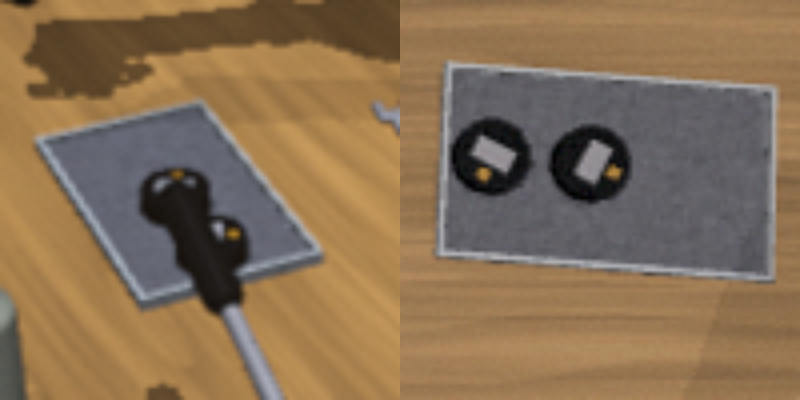

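Both mounts lie specimen-up in the tray. Mount c's margin to the end wall is thin (tray y≈0.097), so I'll grip it and shift it 8 mm inward.

```bash
python3 - <<'E'
from h import *
p=np.load('pics/t35.npz')['p'];hsv=cv2.cvtColor(p,cv2.COLOR_RGB2HSV)
m=((hsv[:,:,2]<55)).astype(np.uint8);m=cv2.morphologyEx(m,cv2.MORPH_CLOSE,np.ones((5,5),np.uint8))
n,l,st,c=cv2.connectedComponentsWithStats(m)
for i in range(1,n):
  if 200<st[i,4]<600 and 365<c[i,0]<465 and 180<c[i,1]<280: print(c[i],st[i],ray('top',*c[i],.027))
# tray corners from crop
for u,v in ((448,62),(776,88),(774,279),(440,255)):print(ray('top',365+u/4,180+v/4,.012).round(4))
plan(.515,-.266,.10,85.7)
E
```

```text
[399.58163265 219.96122449] [378 210  45  21 490] [ 0.51331744 -0.30376364  0.027     ]
[ 0.596  -0.5631  0.012 ]
[ 0.5743 -0.8266  0.012 ]
[ 0.4193 -0.8099  0.012 ]
[ 0.4382 -0.5459  0.012 ]
t 40.72 tcp [ 0.4976 -0.5084  0.1468] yaw 85.1 -> offset [243.1  -3.5  46.4] roll -0.6 F [-0.5  0.5 -0. ] w -0.002 q [ 0.86  0.67 -0.19  1.69  0.17  0.79  0.5 ]
```

```bash
python3 - <<'E'
from h import *
r=lambda u,v,h:ray('top',365+(u-400)/4,180+v/4,h)[:2]
C=np.array([r(u,v,.012) for u,v in ((447,62),(776,88),(774,279),(439,255))]);c=C.mean(0);yx=((C[0]-C[1])+(C[3]-C[2]));yx/=np.linalg.norm(yx);xx=np.array([yx[1],-yx[0]])
print(C.round(4),c,yx,np.linalg.norm(C[0]-C[1]),np.linalg.norm(C[0]-C[3]))
for u,v in((491,156),(590,163)):
  q=r(u,v,.028);print(q,'tray x,y',(q-c)@xx,(q-c)@yx)
E
```

```text
[[ 0.5963 -0.2362]
 [ 0.5744 -0.5032]
 [ 0.4189 -0.492 ]
 [ 0.4379 -0.2246]] [ 0.50687748 -0.36400898] [0.07614803 0.99709652] 0.2678998416299426 0.15877271845836832
[ 0.51630082 -0.26572201] tray x,y 0.0019116193638012988 0.09871916872371975
[ 0.51063399 -0.34474206] tray x,y 0.002278468326198233 0.01949703352458555
```

```bash
python3 -m pendant '[{"offset":[80,-3,0],"roll":0},{"offset":[120,-3,0],"roll":0},{"offset":[160,-3,0],"roll":0},{"offset":[200,-3,0],"roll":0},{"offset":[243,-3,0],"roll":0},{"offset":[243,-3,30],"roll":0},{"offset":[243,-3,70],"roll":0},{"offset":[243,-3,70],"roll":0}]' 100
python3 -c "
from h import *
plan(.516,-.266,.018,85.7)"
```

```text
t: 41.38
tool_pos: [0.5125, -0.2548, 0.0715]
ee_rot: [0.732, 0.681, -0.002, -0.007]
force: [-1.5, 0.7, -0.1]
width: 1.001
t 41.38 tcp [ 0.5125 -0.2548  0.0715] yaw 85.9 -> offset [-11.3   4.9  53.4] roll 0.2 F [-1.5  0.7 -0.1] w 1.001 q [ 0.5   0.64 -0.16  2.04  0.2   0.49  0.12]
```

```bash
python3 -m pendant '[{"offset":[0,0,0],"roll":0},{"offset":[0,0,0],"roll":0}]'
python3 -c "
from h import *
plan(.516,-.266,.019,85.7)"
```

```text
t: 41.55
tool_pos: [0.5164, -0.2633, 0.0779]
ee_rot: [0.735, 0.678, -0.0, 0.0]
force: [0.2, -0.9, -0.0]
width: 1.0
t 41.55 tcp [ 0.5164 -0.2633  0.0779] yaw 85.3 -> offset [-2.6 -0.2 58.9] roll -0.4 F [ 0.2 -0.9 -0. ] w 1.000 q [ 0.51  0.63 -0.16  2.04  0.2   0.49  0.12]
```

```bash
python3 -m pendant '[{"offset":[-3,0,25],"roll":0},{"offset":[-3,0,45],"roll":0},{"offset":[-3,0,56],"roll":0},{"offset":[-3,0,59],"roll":0},{"offset":[-3,0,59],"roll":0}]'; python3 -m pendant '[{"offset":[0,0,0],"roll":0},{"offset":[0,0,0],"roll":0},{"offset":[0,0,0],"roll":0},{"offset":[0,0,0],"roll":0},{"offset":[0,0,0],"roll":0}]' 60 20;  python3 -m pendant '[{"offset":[-4,0,-1],"roll":0},{"offset":[-8,0,-1],"roll":0},{"offset":[-10,0,-1],"roll":0},{"offset":[-10,0,-1],"roll":0}]'; python3 -m pendant '[{"offset":[0,0,0],"roll":0},{"offset":[0,0,0],"roll":0},{"offset":[0,0,0],"roll":0},{"offset":[0,0,0],"roll":0}]' 100; python3 -m pendant '[{"offset":[0,0,-30],"roll":0},{"offset":[0,0,-70],"roll":0},{"offset":[0,0,-110],"roll":0},{"offset":[0,0,-150],"roll":0},{"offset":[0,0,-190],"roll":0},{"offset":[0,0,-225],"roll":0},{"offset":[0,0,-240],"roll":0}]' 0
python3 - <<'E'
from h import *
p,d=snap('scene','s36')
cv2.imwrite('pics/c36.png',cv2.resize(p[130:230,190:290],None,fx=5,fy=5)[:,:,::-1])
plan(.643,-.027,.264,90)
E
```

```text
t: 41.97
tool_pos: [0.5162, -0.2665, 0.0187]
ee_rot: [0.735, 0.678, -0.0, 0.0]
force: [0.4, 0.3, 0.8]
width: 1.003
t: 42.38
tool_pos: [0.5172, -0.2659, 0.0197]
ee_rot: [0.735, 0.678, 0.0, 0.001]
force: [-0.4, 0.9, 5.6]
width: 0.685
t: 42.72
tool_pos: [0.5157, -0.2755, 0.0198]
ee_rot: [0.735, 0.678, 0.0, 0.0]
force: [-1.6, 0.8, 4.1]
width: 0.688
t: 43.05
tool_pos: [0.515, -0.2755, 0.0189]
ee_rot: [0.735, 0.678, -0.0, -0.0]
force: [-0.2, -0.6, -0.8]
width: 1.0
t: 43.63
tool_pos: [0.5174, -0.2763, 0.2645]
ee_rot: [0.735, 0.678, 0.001, 0.004]
force: [1.5, -0.1, 0.3]
width: 0.001
t 43.68 tcp [ 0.5183 -0.2767  0.2657] yaw 85.4 -> offset [259.  104.1   1.7] roll -4.6 F [ 0.3 -0.   1.8] w -0.003 q [ 0.59  0.38 -0.24  1.89  0.12  0.87  0.22]
```

View pics/c36.png

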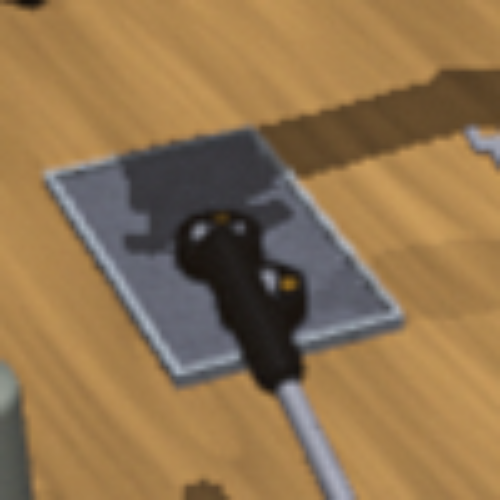

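Done. Back to the lever.

```bash
python3 -m pendant '[{"offset":[259,103,-20],"roll":-5},{"offset":[259,103,-20],"roll":-5},{"offset":[259,103,-20],"roll":-5},{"offset":[259,103,-20],"roll":-5},{"offset":[259,103,-20],"roll":-5},{"offset":[259,103,-20],"roll":-5},{"offset":[259,103,0],"roll":-5},{"offset":[259,103,0],"roll":-5},{"offset":[259,103,0],"roll":-5},{"offset":[259,103,0],"roll":-5}]' 0
python3 -c "
from h import *
stack();plan(.643,-.027,.076,90)"
```

```text
t: 44.52
tool_pos: [0.6378, -0.0264, 0.2579]
ee_rot: [0.705, 0.709, -0.001, -0.001]
force: [0.1, -0.4, 0.7]
width: 0.001
 stack 0.2396 t 44.57 tcp [ 0.638  -0.0274  0.2584] F [ 0. -0.  0.]
t 44.57 tcp [ 0.638  -0.0274  0.2584] yaw 90.3 -> offset [  0.6   5.3 182.4] roll 0.3 F [ 0.1 -0.3  0.5] w -0.002 q [ 0.18  0.47 -0.3   1.78  0.17  0.92 -0.18]
```

```bash
python3 -m pendant '[{"offset":[0,5,25],"roll":0},{"offset":[0,5,50],"roll":0},{"offset":[0,5,75],"roll":0},{"offset":[0,5,95],"roll":0},{"offset":[0,5,115],"roll":0},{"offset":[0,5,135],"roll":0},{"offset":[0,5,155],"roll":0},{"offset":[0,5,170],"roll":0},{"offset":[0,5,176],"roll":0},{"offset":[0,5,180],"roll":0},{"offset":[0,5,183],"roll":0},{"offset":[0,5,183],"roll":0}]' 0
python3 -c "
from h import *
stack()"
python3 -m pendant '[{"offset":[0,0,-15],"roll":0},{"offset":[0,0,-30],"roll":0},{"offset":[0,0,-50],"roll":0},{"offset":[0,0,-70],"roll":0},{"offset":[0,0,-90],"roll":0},{"offset":[0,0,-110],"roll":0},{"offset":[0,0,-130],"roll":0},{"offset":[0,0,-150],"roll":0},{"offset":[0,0,-170],"roll":0},{"offset":[0,0,-188],"roll":0},{"offset":[0,0,-188],"roll":0},{"offset":[0,0,-188],"roll":0}]'
python3 -c "
from h import *
stack();plan(.643,-.027,.076,90)"
python3 -m pendant '[{"offset":[0,0,25],"roll":0},{"offset":[0,0,50],"roll":0},{"offset":[0,0,75],"roll":0},{"offset":[0,0,95],"roll":0},{"offset":[0,0,115],"roll":0},{"offset":[0,0,135],"roll":0},{"offset":[0,0,155],"roll":0},{"offset":[0,0,170],"roll":0},{"offset":[0,0,180],"roll":0},{"offset":[0,0,184],"roll":0},{"offset":[0,0,188],"roll":0},{"offset":[0,0,188],"roll":0}]' 0
python3 -c "
from h import *
stack()"
python3 -m pendant '[{"offset":[0,0,-15],"roll":0},{"offset":[0,0,-30],"roll":0},{"offset":[0,0,-50],"roll":0},{"offset":[0,0,-70],"roll":0},{"offset":[0,0,-90],"roll":0},{"offset":[0,0,-110],"roll":0},{"offset":[0,0,-130],"roll":0},{"offset":[0,0,-150],"roll":0},{"offset":[0,0,-170],"roll":0},{"offset":[0,0,-188],"roll":0},{"offset":[0,0,-188],"roll":0},{"offset":[0,0,-188],"roll":0}]'
python3 -c "
from h import *
stack();plan(.643,-.027,.076,90)"

```

```text
t: 45.57
tool_pos: [0.6478, -0.0281, 0.0855]
ee_rot: [0.706, 0.708, 0.002, 0.004]
force: [-10.2, -0.7, 46.9]
width: 0.001
 stack 0.2555 t 45.62 tcp [ 0.6478 -0.028   0.0856] F [-10.  -0.  46.]
t: 46.62
tool_pos: [0.644, -0.0276, 0.2654]
ee_rot: [0.706, 0.708, 0.001, 0.001]
force: [-0.4, -0.2, -0.1]
width: -0.001
 stack 0.2516 t 46.67 tcp [ 0.6431 -0.0273  0.264 ] F [-1.  0.  1.]
t 46.67 tcp [ 0.6431 -0.0273  0.264 ] yaw 90.2 -> offset [ 5.00e-01 -1.00e-01  1.88e+02] roll 0.2 F [-1.1  0.2  0.7] w 0.002 q [ 0.18  0.47 -0.3   1.76  0.17  0.94 -0.18]
t: 47.67
tool_pos: [0.6458, -0.0262, 0.0857]
ee_rot: [0.705, 0.709, -0.0, 0.002]
force: [-14.9, -2.1, 63.1]
width: 0.001
 stack 0.2672 t 47.72 tcp [ 0.6458 -0.0262  0.0858] F [-15.  -1.  62.]
t: 48.72
tool_pos: [0.6434, -0.0261, 0.2635]
ee_rot: [0.705, 0.709, -0.0, -0.0]
force: [-0.4, 0.1, -0.2]
width: -0.0
 stack 0.2638 t 48.77 tcp [ 0.6426 -0.0261  0.2624] F [-0. -0. -0.]
t 48.77 tcp [ 0.6426 -0.0261  0.2624] yaw 90.3 -> offset [ -0.8   0.9 186.4] roll 0.3 F [-0.  -0.1 -0.1] w 0.002 q [ 0.19  0.47 -0.3   1.76  0.17  0.94 -0.18]
```

The spacer top is at 0.264, with its centre about 16 mm above the rim. Going to take it.

```bash
python3 -m pendant '[{"offset":[0,0,-40],"roll":0},{"offset":[20,0,-75],"roll":0},{"offset":[60,5,-75],"roll":0},{"offset":[100,5,-75],"roll":0},{"offset":[140,5,-75],"roll":0},{"offset":[180,5,-75],"roll":0},{"offset":[220,5,-75],"roll":0},{"offset":[260,5,-75],"roll":0},{"offset":[290,6,-75],"roll":0},{"offset":[300,6,-75],"roll":0},{"offset":[300,6,-75],"roll":0},{"offset":[300,6,-75],"roll":0}]' 100
python3 -c "
from h import *
plan(.649,.275,.254,90)"
```

```text
t: 49.77
tool_pos: [0.6472, 0.2734, 0.3369]
ee_rot: [0.705, 0.71, -0.002, -0.0]
force: [0.3, -0.2, -0.0]
width: 1.001
t 49.77 tcp [0.6472 0.2734 0.3369] yaw 90.4 -> offset [ 1.9  2.1 82.9] roll 0.4 F [ 0.3 -0.2 -0. ] w 1.001 q [-0.23  0.5  -0.36  1.54  0.19  1.15 -0.62]
```

```bash
python3 -m pendant '[{"offset":[1,1,25],"roll":0},{"offset":[1,1,50],"roll":0},{"offset":[1,1,70],"roll":0},{"offset":[1,1,80],"roll":0},{"offset":[1,1,83],"roll":0},{"offset":[1,1,83],"roll":0},{"offset":[1,1,83],"roll":0}]'
python3 -m pendant '[{"offset":[0,0,0],"roll":0},{"offset":[0,0,0],"roll":0},{"offset":[0,0,0],"roll":0},{"offset":[0,0,0],"roll":0},{"offset":[0,0,0],"roll":0},{"offset":[0,0,0],"roll":0},{"offset":[0,0,0],"roll":0}]' 40 60
python3 -m pendant '[{"offset":[0,0,-3],"roll":0},{"offset":[0,0,-8],"roll":0},{"offset":[0,0,-20],"roll":0},{"offset":[0,0,-50],"roll":0},{"offset":[0,0,-60],"roll":0},{"offset":[0,0,-60],"roll":0}]'
python3 -c "
from h import *
plan(.431,.218,.15,90)
p,d=snap('scene','s41');q,d=snap('top','t41')
cv2.imwrite('pics/c41.png',np.hstack([cv2.resize(p[150:330,230:410],None,fx=2.2,fy=2.2),cv2.resize(q[200:290,180:300],None,fx=3,fy=4.4)])[:,:,::-1])
"
```

```text
t: 50.35
tool_pos: [0.6497, 0.2749, 0.2572]
ee_rot: [0.705, 0.709, 0.001, 0.0]
force: [-0.0, 0.8, -0.3]
width: 0.999
t: 50.93
tool_pos: [0.6505, 0.279, 0.2641]
ee_rot: [0.704, 0.71, 0.005, 0.001]
force: [-7.0, -1.0, 20.9]
width: 0.404
t: 51.43
tool_pos: [0.6506, 0.2769, 0.3201]
ee_rot: [0.705, 0.709, 0.004, 0.001]
force: [0.8, -0.4, 0.1]
width: 0.399
t 51.43 tcp [0.6506 0.2769 0.3201] yaw 90.4 -> offset [ -58.  -221.1  168.5] roll 0.4 F [ 0.8 -0.4  0.1] w 0.399 q [-0.23  0.51 -0.36  1.56  0.19  1.1  -0.63]
```

View pics/c41.png

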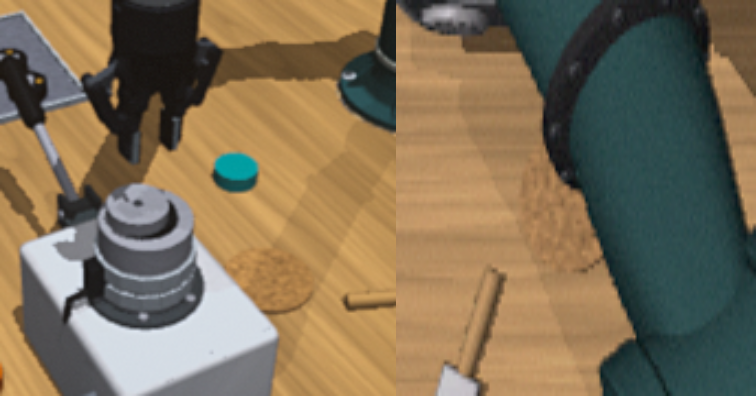

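The fingers slipped off the top (width 0.40, so nothing is held). Checking the spacer's state.

```bash
python3 - <<'E'
from h import *
p=np.load('pics/s41.npz')['p'];z=np.load('pics/t41.npz');q=z['p'];d=z['d']
cv2.imwrite('pics/c42.png',np.hstack([cv2.resize(p[225:285,260:335],None,fx=5,fy=5),cv2.resize(q[135:195,175:250],None,fx=5,fy=5)])[:,:,::-1])
for v in range(150,172,2): print(v,[int(1000*dep('top',u,v,d[v,u])[2]) for u in range(190,232)])
E
```

```text
150 [721, 723, 723, 726, 728, 731, 731, 732, 733, 733, 735, 732, 737, 739, 737, 738, 738, 739, 741, 742, 741, 742, 742, 743, 743, 744, 743, 743, 743, 743, 741, 740, 739, 739, 739, 735, 737, 731, 733, 730, 728, 727]
152 [721, 723, 725, 726, 727, 730, 732, 731, 733, 733, 733, 735, 737, 739, 738, 741, 741, 741, 744, 744, 743, 743, 743, 745, 743, 745, 745, 745, 744, 746, 1453, 743, 743, 743, 741, 742, 742, 739, 740, 736, 737, 733]
154 [718, 723, 724, 726, 727, 732, 732, 732, 733, 736, 737, 738, 741, 738, 742, 741, 742, 745, 744, 744, 745, 747, 746, 747, 746, 746, 746, 746, 747, 747, 745, 746, 745, 746, 744, 745, 746, 743, 744, 742, 742, 739]
156 [720, 722, 724, 726, 727, 730, 732, 734, 736, 737, 740, 738, 741, 741, 742, 741, 743, 747, 746, 744, 745, 745, 748, 748, 747, 748, 751, 749, 751, 749, 751, 750, 747, 749, 748, 750, 749, 749, 747, 747, 747, 745]
158 [717, 720, 723, 727, 729, 733, 733, 732, 734, 735, 739, 738, 740, 744, 742, 743, 745, 747, 747, 746, 747, 748, 750, 750, 752, 751, 750, 751, 753, 750, 751, 752, 751, 753, 752, 752, 752, 751, 750, 750, 749, 749]
160 [717, 718, 721, 726,
[... 565 characters left out ...]
 758, 757, 760, 760, 759, 760, 760, 757, 759, 759, 759]
166 [701, 709, 713, 717, 722, 728, 733, 732, 733, 738, 737, 739, 745, 745, 742, 745, 747, 748, 749, 751, 754, 754, 754, 756, 759, 757, 756, 760, 759, 761, 762, 761, 762, 760, 760, 763, 761, 761, 763, 762, 762, 759]
168 [148, 412, 709, 714, 720, 723, 728, 731, 732, 733, 739, 739, 743, 744, 744, 748, 750, 752, 750, 753, 755, 754, 755, 757, 758, 760, 760, 760, 760, 760, 761, 761, 763, 764, 765, 764, 765, 763, 765, 765, 764, 764]
170 [146, 142, 151, 708, 715, 720, 723, 729, 733, 732, 738, 740, 741, 743, 743, 747, 748, 752, 751, 754, 755, 756, 757, 757, 760, 759, 759, 762, 763, 760, 764, 765, 765, 766, 765, 766, 767, 768, 767, 765, 767, 768]
```

View pics/c42.png

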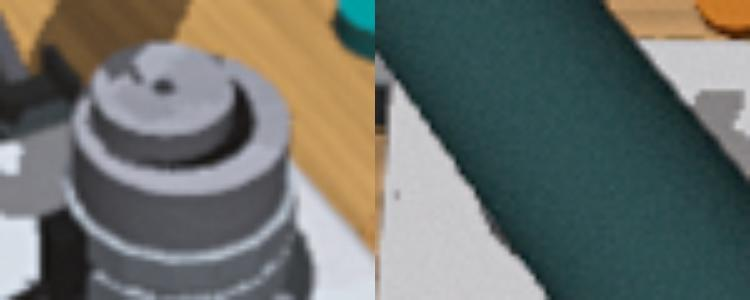

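```bash
python3 -m pendant '[{"offset":[-40,0,-20],"roll":0},{"offset":[-80,0,-20],"roll":0},{"offset":[-120,0,-20],"roll":0},{"offset":[-160,0,-20],"roll":0},{"offset":[-200,0,-20],"roll":0},{"offset":[-240,0,-20],"roll":0},{"offset":[-260,0,-20],"roll":0},{"offset":[-260,0,-20],"roll":0}]' 100
python3 - <<'E'
from h import *
q,d=snap('top','t42');p,ds=snap('scene','s42')
cv2.imwrite('pics/c42.png',np.hstack([cv2.resize(p[225:285,260:335],None,fx=5,fy=5),cv2.resize(q[135:195,175:250],None,fx=5,fy=5)])[:,:,::-1])
for v in range(148,176,2): print(v,[int(1000*dep('top',u,v,d[v,u])[2]) for u in range(190,232)])
E
```

```text
t: 52.2
tool_pos: [0.6495, 0.006, 0.3335]
ee_rot: [0.709, 0.705, -0.004, 0.0]
force: [-0.1, -0.8, -0.2]
width: 0.997
148 [146, 150, 146, 148, 146, 147, 148, 146, 148, 150, 150, 147, 262, 260, 262, 261, 265, 262, 261, 261, 264, 263, 261, 263, 267, 263, 236, 242, 238, 240, 148, 150, 151, 148, 145, 151, 151, 147, 150, 146, 146, 148]
150 [151, 150, 146, 145, 146, 146, 149, 146, 146, 147, 260, 265, 262, 263, 266, 266, 264, 263, 258, 262, 257, 263, 262, 260, 260, 264, 264, 258, 239, 240, 240, 240, 235, 148, 148, 150, 149, 148, 146, 145, 146, 147]
152 [145, 146, 145, 152, 151, 148, 147, 152, 243, 264, 266, 265, 267, 264, 261, 261, 259, 264, 258, 267, 265, 259, 260, 261, 260, 262, 262, 258, 265, 239, 243, 240, 240, 240, 205, 154, 146, 142, 153, 144, 145, 144]
154 [146, 148, 149, 147, 144, 144, 148, 238, 265, 260, 263, 263, 262, 259, 262, 264, 261, 262, 262, 261, 265, 262, 260, 264, 265, 265, 263, 265, 258, 264, 239, 239, 240, 241, 240, 225, 205, 155, 151, 147, 146, 144]
156 [148, 150, 147, 149, 144, 238, 236, 241, 262, 265, 264, 259, 265, 266, 266, 262, 262, 261, 264, 263, 265, 263, 260, 268
[... 1328 characters left out ...]
243, 239, 242, 235, 240, 229, 219, 203, 206, 192, 165]
170 [146, 146, 148, 146, 145, 153, 238, 238, 236, 238, 239, 234, 238, 194, 243, 245, 244, 248, 249, 246, 243, 247, 246, 245, 246, 246, 238, 237, 241, 242, 239, 241, 239, 239, 240, 231, 222, 207, 202, 203, 191, 164]
172 [146, 149, 148, 143, 144, 151, 154, 202, 240, 238, 238, 244, 241, 238, 245, 239, 241, 224, 236, 233, 237, 239, 233, 231, 241, 244, 236, 238, 236, 239, 1453, 244, 238, 235, 224, 218, 212, 207, 205, 191, 176, 161]
174 [143, 149, 151, 149, 147, 145, 154, 204, 202, 236, 240, 243, 241, 238, 240, 243, 240, 242, 239, 241, 239, 234, 243, 238, 239, 239, 244, 242, 237, 238, 240, 233, 227, 223, 214, 205, 207, 204, 188, 178, 162, 148]
```

View pics/c42.png

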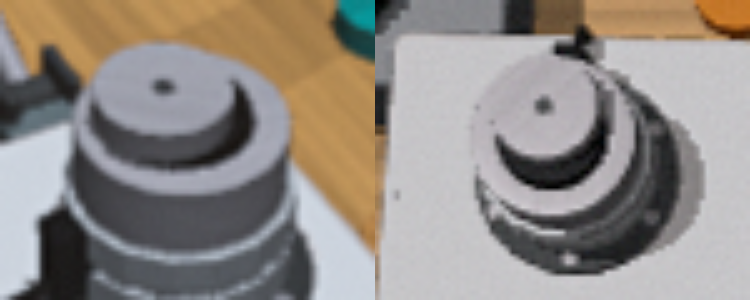

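```bash
python3 - <<'E'
from h import *
z=np.load('pics/t42.npz');d=z['d'];P=[]
for v in range(144,170):
  for u in range(195,224):
    q=dep('top',u,v,d[v,u])
    if .256<q[2]<.275:P.append((u,v))
P=np.array(P);m=np.zeros(d.shape,np.uint8);m[P[:,1],P[:,0]]=1
c,_=cv2.findContours(m,cv2.RETR_EXTERNAL,cv2.CHAIN_APPROX_NONE);c=max(c,key=cv2.contourArea)
(u,v),r=cv2.minEnclosingCircle(c);print(u,v,r,P.mean(0),ray('top',*P.mean(0),.263),ray('top',u,v,.263))
q=ray('top',*P.mean(0),.263);plan(q[0],q[1],.33,90)
E
```

```text
208.62359619140625 156.0955047607422 10.828392028808594 [208.61878453 156.01933702] [0.66060827 0.27514222 0.263     ] [0.66039061 0.27512276 0.263     ]
t 52.30 tcp [0.6495 0.0141 0.3342] yaw 90.2 -> offset [261.   12.1   4.1] roll 0.2 F [0.2 1.2 0.1] w 0.995 q [ 0.14  0.42 -0.33  1.67  0.15  1.08 -0.23]
```

```bash
python3 -m pendant '[{"offset":[40,10,0],"roll":0},{"offset":[80,12,0],"roll":0},{"offset":[120,12,0],"roll":0},{"offset":[160,12,0],"roll":0},{"offset":[200,12,0],"roll":0},{"offset":[240,12,0],"roll":0},{"offset":[261,12,0],"roll":0},{"offset":[261,12,0],"roll":0},{"offset":[261,12,0],"roll":0},{"offset":[261,12,0],"roll":0}]' 100
python3 -c "
from h import *
plan(.662,.277,.246,90)"
```

```text
t: 53.13
tool_pos: [0.6599, 0.2772, 0.3351]
ee_rot: [0.704, 0.71, -0.001, -0.0]
force: [-0.2, -0.6, 0.1]
width: 1.0
t 53.13 tcp [0.6599 0.2772 0.3351] yaw 90.5 -> offset [-0.1  2.2 89.1] roll 0.5 F [-0.2 -0.6  0.1] w 1.000 q [-0.23  0.52 -0.36  1.51  0.19  1.15 -0.62]
```

```bash
python3 -m pendant '[{"offset":[0,2,25],"roll":0},{"offset":[0,2,50],"roll":0},{"offset":[0,2,70],"roll":0},{"offset":[0,2,84],"roll":0},{"offset":[0,2,89],"roll":0},{"offset":[0,2,89],"roll":0},{"offset":[0,2,89],"roll":0}]' 88
python3 -c "
from h import *
plan(.662,.277,.246,90)
p,d=snap('scene','s43')
cv2.imwrite('pics/c43.png',cv2.resize(p[190:290,240:350],None,fx=5,fy=5)[:,:,::-1])"
```

```text
t: 53.72
tool_pos: [0.6633, 0.2764, 0.2479]
ee_rot: [0.705, 0.709, 0.0, 0.0]
force: [0.1, 0.4, 0.1]
width: 0.877
t 53.72 tcp [0.6633 0.2764 0.2479] yaw 90.3 -> offset [ 0.6 -1.3  1.9] roll 0.3 F [0.1 0.4 0.1] w 0.877 q [-0.24  0.59 -0.34  1.6   0.23  0.99 -0.65]
```

View pics/c43.png

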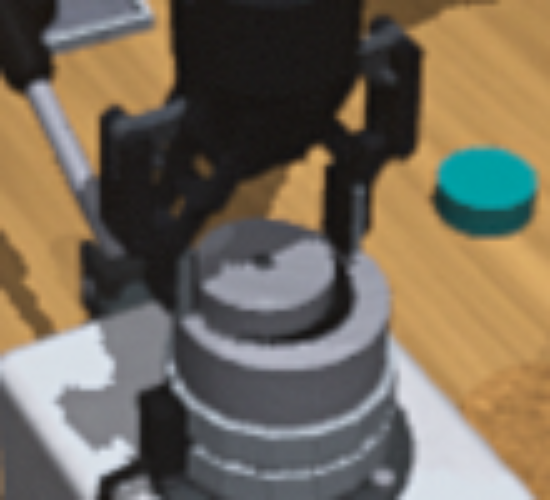

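```bash
python3 -m pendant '[{"offset":[0,0,0],"roll":0},{"offset":[0,0,0],"roll":0},{"offset":[0,0,0],"roll":0},{"offset":[0,0,0],"roll":0},{"offset":[0,0,0],"roll":0},{"offset":[0,0,0],"roll":0}]' 50 40
python3 -c "
from h import *
plan(.662,.277,.246,90)
p,d=snap('scene','s44')
cv2.imwrite('pics/c44.png',cv2.resize(p[190:290,240:350],None,fx=5,fy=5)[:,:,::-1])"
```

```text
t: 54.27
tool_pos: [0.6631, 0.2775, 0.2492]
ee_rot: [0.705, 0.71, 0.001, 0.0]
force: [-1.2, -1.2, 6.2]
width: 0.681
t 54.27 tcp [0.6631 0.2775 0.2492] yaw 90.4 -> offset [-0.5 -1.1  3.2] roll 0.4 F [-1.2 -1.2  6.2] w 0.681 q [-0.24  0.59 -0.35  1.6   0.22  1.   -0.65]
```

View pics/c44.png

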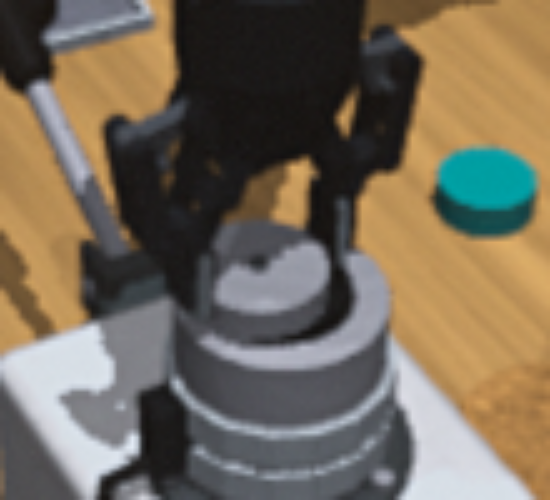

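Gripped (width 0.68). Lifting.

```bash
python3 -m pendant '[{"offset":[0,0,-2],"roll":0},{"offset":[0,0,-6],"roll":0},{"offset":[0,0,-14],"roll":0},{"offset":[0,0,-30],"roll":0},{"offset":[0,0,-50],"roll":0},{"offset":[0,0,-60],"roll":0},{"offset":[0,0,-60],"roll":0}]' - 60
python3 -c "
from h import *
plan(.431,.218,.15,90)
p,d=snap('scene','s45')
cv2.imwrite('pics/c45.png',cv2.resize(p[160:290,230:350],None,fx=4,fy=4)[:,:,::-1])
z=np.load('pics/top0.npz');q=cv2.cvtColor(z['p'],cv2.COLOR_RGB2HSV);
"
```

```text
t: 54.9
tool_pos: [0.6642, 0.2778, 0.3104]
ee_rot: [0.705, 0.709, 0.003, 0.001]
force: [0.8, -0.2, -2.3]
width: 0.673
t 54.90 tcp [0.6642 0.2778 0.3104] yaw 90.4 -> offset [ -58.6 -234.5  159. ] roll 0.4 F [ 0.8 -0.2 -2.3] w 0.673 q [-0.23  0.54 -0.36  1.53  0.2   1.1  -0.62]
```

View pics/c45.png

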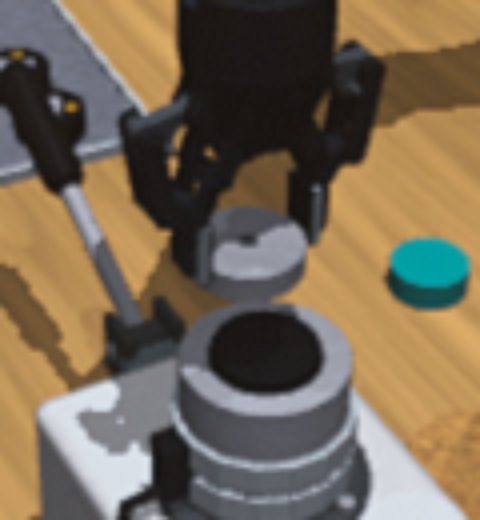

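```bash
python3 -m pendant '[{"offset":[0,-40,0],"roll":0},{"offset":[-10,-80,0],"roll":0},{"offset":[-20,-120,0],"roll":0},{"offset":[-40,-160,0],"roll":0},{"offset":[-59,-200,0],"roll":0},{"offset":[-59,-235,20],"roll":0},{"offset":[-59,-235,60],"roll":0},{"offset":[-59,-235,100],"roll":0},{"offset":[-59,-235,140],"roll":0},{"offset":[-59,-235,180],"roll":0},{"offset":[-59,-235,220],"roll":0},{"offset":[-59,-235,240],"roll":0}]'
python3 -c "
from h import *
plan(.431,.218,.012,90)
p,d=snap('scene','s46')
cv2.imwrite('pics/c46.png',cv2.resize(p[170:320,300:450],None,fx=4,fy=4)[:,:,::-1])
"
```

```text
t: 55.95
tool_pos: [0.4255, 0.2146, 0.063]
ee_rot: [0.705, 0.71, -0.003, -0.001]
force: [-0.5, 0.5, -3.4]
width: 0.667
t 55.95 tcp [0.4255 0.2146 0.063 ] yaw 90.4 -> offset [ 3.5  5.8 50.9] roll 0.4 F [-0.5  0.5 -3.4] w 0.667 q [-0.39  0.59 -0.23  2.26  0.39  0.34 -0.95]
```

View pics/c46.png

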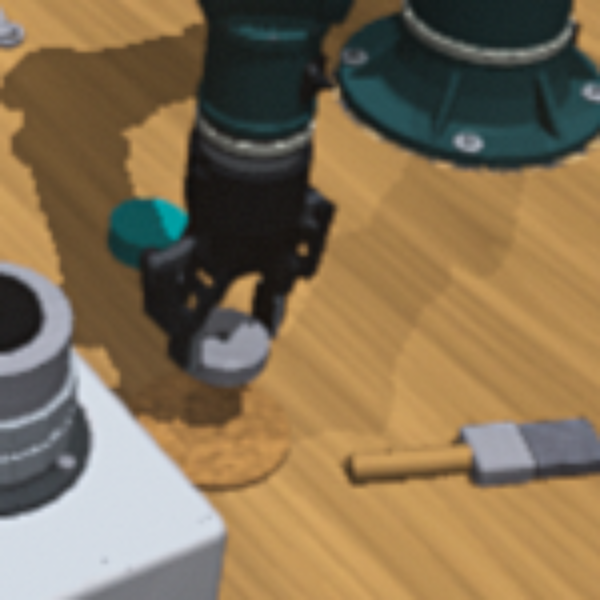

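```bash
python3 -m pendant '[{"offset":[3,5,20],"roll":0},{"offset":[3,5,38],"roll":0},{"offset":[3,5,46],"roll":0},{"offset":[3,5,49],"roll":0},{"offset":[3,5,49],"roll":0}]'; python3 -m pendant '[{"offset":[0,0,1],"roll":0},{"offset":[0,0,2],"roll":0},{"offset":[0,0,3],"roll":0}]'
```

```text
t: 56.42
tool_pos: [0.4328, 0.2191, 0.0181]
ee_rot: [0.705, 0.71, -0.0, -0.0]
force: [0.2, 0.2, -3.3]
width: 0.668
t: 56.67
tool_pos: [0.4336, 0.2194, 0.016]
ee_rot: [0.705, 0.709, 0.001, 0.0]
force: [-0.3, 0.4, -3.1]
width: 0.668
```

```bash
python3 -m pendant '[{"offset":[0,0,2],"roll":0},{"offset":[0,0,4],"roll":0},{"offset":[0,0,5],"roll":0},{"offset":[0,0,5],"roll":0}]'; python3 -m pendant '[{"offset":[0,0,1],"roll":0},{"offset":[0,0,2],"roll":0},{"offset":[0,0,2],"roll":0}]'
```

```text
t: 57.0
tool_pos: [0.4329, 0.2191, 0.0099]
ee_rot: [0.705, 0.71, -0.0, -0.0]
force: [-1.1, -0.3, -4.2]
width: 0.669
t: 57.25
tool_pos: [0.4331, 0.2192, 0.0085]
ee_rot: [0.705, 0.71, 0.0, 0.0]
force: [-0.5, -0.5, 3.0]
width: 0.671
```

Contact. Releasing and rising straight up.

```bash
python3 -m pendant '[{"offset":[0,0,0],"roll":0},{"offset":[0,0,0],"roll":0},{"offset":[0,0,0],"roll":0},{"offset":[0,0,0],"roll":0},{"offset":[0,0,0],"roll":0}]' 95; python3 -m pendant '[{"offset":[0,0,-20],"roll":0},{"offset":[0,0,-50],"roll":0},{"offset":[0,0,-90],"roll":0},{"offset":[0,0,-130],"roll":0},{"offset":[0,0,-170],"roll":0},{"offset":[0,0,-210],"roll":0},{"offset":[0,0,-250],"roll":0},{"offset":[0,0,-290],"roll":0},{"offset":[0,0,-320],"roll":0},{"offset":[0,0,-320],"roll":0}]'
python3 -c "
from h import *
plan(.642,-.027,.33,90)
p,d=snap('scene','s47')
cv2.imwrite('pics/c47.png',cv2.resize(p[200:320,250:400],None,fx=4,fy=4)[:,:,::-1])
"
```

```text
t: 57.67
tool_pos: [0.4331, 0.2192, 0.0081]
ee_rot: [0.705, 0.71, 0.0, 0.0]
force: [0.3, 0.1, -0.3]
width: 0.953
t: 58.5
tool_pos: [0.4362, 0.2215, 0.3347]
ee_rot: [0.705, 0.709, 0.006, 0.002]
force: [0.3, 0.7, 0.3]
width: 0.949
t 58.50 tcp [0.4362 0.2215 0.3347] yaw 90.4 -> offset [-249.9  204.2    5.8] roll 0.4 F [0.3 0.7 0.3] w 0.949 q [-0.16  0.19 -0.47  2.    0.11  0.96 -0.68]
```

View pics/c47.png

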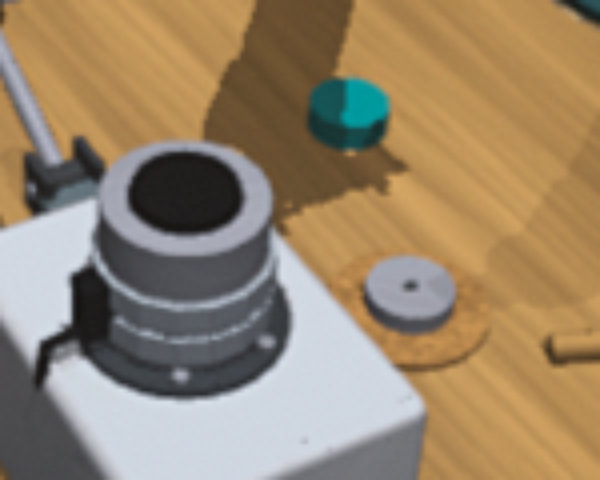

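The spacer lies flat on the pad. Back to the lever.

```bash
python3 -m pendant '[{"offset":[-250,204,0],"roll":0},{"offset":[-250,204,0],"roll":0},{"offset":[-250,204,0],"roll":0},{"offset":[-250,204,0],"roll":0},{"offset":[-250,204,0],"roll":0},{"offset":[-250,204,0],"roll":0},{"offset":[-250,204,0],"roll":0},{"offset":[-250,204,20],"roll":0},{"offset":[-250,204,50],"roll":0},{"offset":[-250,204,70],"roll":0},{"offset":[-250,204,70],"roll":0},{"offset":[-250,204,70],"roll":0}]' 0
python3 -c "
from h import *
stack();plan(.643,-.027,.076,90)"
```

```text
t: 59.55
tool_pos: [0.6369, -0.0293, 0.2555]
ee_rot: [0.705, 0.71, -0.002, -0.002]
force: [-0.5, 0.7, 0.5]
width: -0.002
 stack 0.2468 t 59.60 tcp [ 0.6382 -0.0289  0.2574] F [-0.  0.  1.]
t 59.60 tcp [ 0.6382 -0.0289  0.2574] yaw 90.4 -> offset [  1.8   5.1 181.4] roll 0.4 F [-0.2  0.1  0.7] w -0.003 q [ 0.19  0.47 -0.3   1.78  0.17  0.92 -0.18]
```

```bash
python3 -m pendant '[{"offset":[2,5,25],"roll":0},{"offset":[2,5,50],"roll":0},{"offset":[2,5,75],"roll":0},{"offset":[2,5,95],"roll":0},{"offset":[2,5,115],"roll":0},{"offset":[2,5,135],"roll":0},{"offset":[2,5,155],"roll":0},{"offset":[2,5,170],"roll":0},{"offset":[2,5,176],"roll":0},{"offset":[2,5,180],"roll":0},{"offset":[2,5,182],"roll":0},{"offset":[2,5,182],"roll":0}]' 0
python3 -c "
from h import *
stack()"
python3 -m pendant '[{"offset":[0,0,-15],"roll":0},{"offset":[0,0,-30],"roll":0},{"offset":[0,0,-50],"roll":0},{"offset":[0,0,-70],"roll":0},{"offset":[0,0,-90],"roll":0},{"offset":[0,0,-110],"roll":0},{"offset":[0,0,-130],"roll":0},{"offset":[0,0,-150],"roll":0},{"offset":[0,0,-170],"roll":0},{"offset":[0,0,-188],"roll":0},{"offset":[0,0,-188],"roll":0},{"offset":[0,0,-188],"roll":0}]'
python3 -c "
from h import *
stack();plan(.643,-.027,.076,90)"
python3 -m pendant '[{"offset":[0,0,25],"roll":0},{"offset":[0,0,50],"roll":0},{"offset":[0,0,75],"roll":0},{"offset":[0,0,95],"roll":0},{"offset":[0,0,115],"roll":0},{"offset":[0,0,135],"roll":0},{"offset":[0,0,155],"roll":0},{"offset":[0,0,170],"roll":0},{"offset":[0,0,180],"roll":0},{"offset":[0,0,184],"roll":0},{"offset":[0,0,187],"roll":0},{"offset":[0,0,187],"roll":0}]' 0
python3 -c "
from h import *
stack()"
python3 -m pendant '[{"offset":[0,0,-15],"roll":0},{"offset":[0,0,-30],"roll":0},{"offset":[0,0,-50],"roll":0},{"offset":[0,0,-70],"roll":0},{"offset":[0,0,-90],"roll":0},{"offset":[0,0,-110],"roll":0},{"offset":[0,0,-130],"roll":0},{"offset":[0,0,-150],"roll":0},{"offset":[0,0,-170],"roll":0},{"offset":[0,0,-188],"roll":0},{"offset":[0,0,-188],"roll":0},{"offset":[0,0,-188],"roll":0}]'
python3 -c "
from h import *
stack();plan(.643,-.027,.076,90)"

```

```text
t: 60.6
tool_pos: [0.6545, -0.0278, 0.0839]
ee_rot: [0.705, 0.709, 0.007, 0.008]
force: [5.2, -3.2, 16.7]
width: 0.005
 stack 0.2626 t 60.65 tcp [ 0.6546 -0.0279  0.0839] F [ 4. -3. 17.]
t: 61.65
tool_pos: [0.6452, -0.0267, 0.2671]
ee_rot: [0.704, 0.71, 0.002, 0.002]
force: [-0.2, 0.3, -0.7]
width: -0.001
 stack 0.2608 t 61.70 tcp [ 0.6442 -0.0269  0.2654] F [-0.  0. -0.]
t 61.70 tcp [ 0.6442 -0.0269  0.2654] yaw 90.4 -> offset [ -0.   -1.6 189.4] roll 0.4 F [-0.4  0.1 -0.3] w -0.001 q [ 0.19  0.47 -0.3   1.76  0.17  0.94 -0.18]
t: 62.7
tool_pos: [0.6456, -0.025, 0.0865]
ee_rot: [0.704, 0.71, 0.001, 0.001]
force: [-15.8, 2.1, 59.2]
width: 0.001
 stack 0.2639 t 62.75 tcp [ 0.6456 -0.0249  0.0866] F [-16.   1.  58.]
t: 63.75
tool_pos: [0.6438, -0.0272, 0.2651]
ee_rot: [0.705, 0.71, 0.0, 0.0]
force: [-0.4, 0.5, -0.7]
width: -0.002
 stack 0.2640 t 63.80 tcp [ 0.643  -0.0274  0.264 ] F [-0. -0. -1.]
t 63.80 tcp [ 0.643  -0.0274  0.264 ] yaw 90.4 -> offset [  0.4   0.4 188. ] roll 0.4 F [-0.1 -0.3 -0.9] w -0.001 q [ 0.19  0.47 -0.31  1.76  0.17  0.94 -0.18]
```

The ram is at full height (0.264, unchanged through the extra stroke). Now taking mount_a.

```bash
python3 -m pendant '[{"offset":[0,0,-40],"roll":0},{"offset":[20,0,-75],"roll":0},{"offset":[60,5,-75],"roll":0},{"offset":[100,5,-75],"roll":0},{"offset":[140,5,-75],"roll":0},{"offset":[180,5,-75],"roll":0},{"offset":[220,5,-75],"roll":0},{"offset":[260,5,-75],"roll":0},{"offset":[290,5,-75],"roll":0},{"offset":[301,5,-75],"roll":0},{"offset":[301,5,-75],"roll":0},{"offset":[301,5,-75],"roll":0}]' 100
python3 -c "
from h import *
plan(.650,.276,.248,90)
p,d=snap('scene','s48')
cv2.imwrite('pics/c48.png',cv2.resize(p[180:290,240:350],None,fx=4.5,fy=4.5)[:,:,::-1])"
```

```text
t: 64.8
tool_pos: [0.6462, 0.2727, 0.338]
ee_rot: [0.704, 0.71, -0.002, -0.0]
force: [0.5, -1.5, -0.8]
width: 1.003
t 64.80 tcp [0.6462 0.2727 0.338 ] yaw 90.4 -> offset [ 3.5  4.1 90. ] roll 0.4 F [ 0.5 -1.5 -0.8] w 1.003 q [-0.23  0.49 -0.36  1.54  0.19  1.15 -0.62]
```

View pics/c48.png

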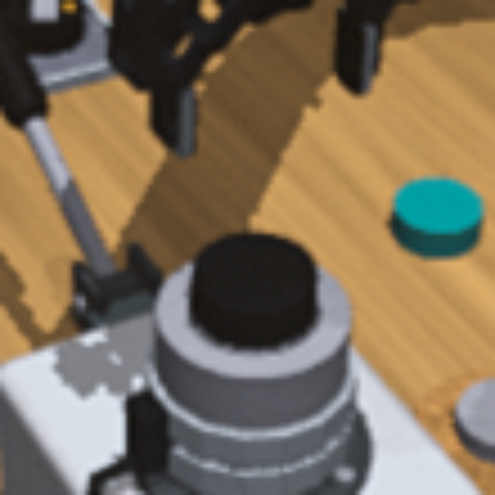

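```bash
python3 -m pendant '[{"offset":[2,3,25],"roll":0},{"offset":[2,3,50],"roll":0},{"offset":[2,3,70],"roll":0},{"offset":[2,3,84],"roll":0},{"offset":[2,3,88],"roll":0},{"offset":[2,3,88],"roll":0},{"offset":[2,3,88],"roll":0}]' 95
python3 -m pendant '[{"offset":[0,0,0],"roll":0},{"offset":[0,0,0],"roll":0},{"offset":[0,0,0],"roll":0},{"offset":[0,0,0],"roll":0},{"offset":[0,0,0],"roll":0},{"offset":[0,0,0],"roll":0}]' 50 30
python3 -m pendant '[{"offset":[0,0,-3],"roll":0},{"offset":[0,0,-10],"roll":0},{"offset":[0,0,-30],"roll":0},{"offset":[0,0,-60],"roll":0},{"offset":[0,0,-70],"roll":0},{"offset":[0,0,-70],"roll":0}]'
python3 -c "
from h import *
plan(.627,.424,.180,90)
p,d=snap('scene','s49')
cv2.imwrite('pics/c49.png',cv2.resize(p[170:290,230:350],None,fx=4,fy=4)[:,:,::-1])"
```

```text
t: 65.43
tool_pos: [0.6506, 0.2739, 0.2526]
ee_rot: [0.706, 0.709, 0.0, 0.0]
force: [0.1, 1.0, 0.5]
width: 0.951
t: 65.93
tool_pos: [0.6507, 0.2758, 0.2541]
ee_rot: [0.705, 0.709, 0.001, 0.001]
force: [-1.6, -0.5, 6.3]
width: 0.681
t: 66.43
tool_pos: [0.6513, 0.2772, 0.3259]
ee_rot: [0.705, 0.71, 0.003, 0.001]
force: [0.2, 0.2, 0.0]
width: 0.682
t 66.43 tcp [0.6513 0.2772 0.3259] yaw 90.4 -> offset [146.5 -24.1 146.3] roll 0.4 F [0.2 0.2 0. ] w 0.682 q [-0.23  0.51 -0.36  1.55  0.19  1.12 -0.63]
```

View pics/c49.png

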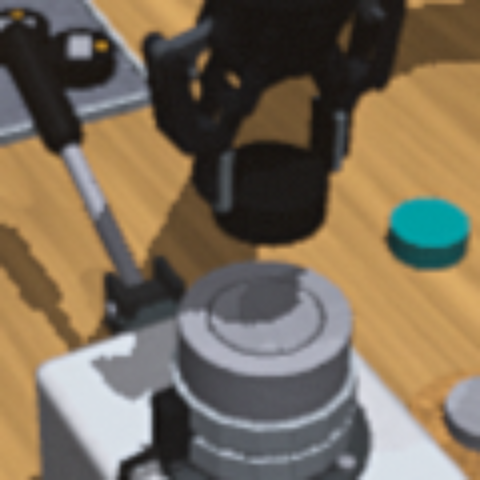

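Mount_a is held and the ram is flush. Flipping at the housing edge with the same moves.

```bash
python3 -m pendant '[{"offset":[40,-5,0],"roll":0},{"offset":[80,-15,0],"roll":0},{"offset":[120,-22,20],"roll":0},{"offset":[144,-22,60],"roll":0},{"offset":[144,-22,100],"roll":0},{"offset":[144,-22,135],"roll":0},{"offset":[144,-22,145],"roll":0},{"offset":[144,-22,145],"roll":0}]'
python3 -m pendant '[{"offset":[0,3,8],"roll":0},{"offset":[0,3,14],"roll":0},{"offset":[0,3,20],"roll":0},{"offset":[0,3,26],"roll":0},{"offset":[0,3,32],"roll":0},{"offset":[0,3,38],"roll":0},{"offset":[0,3,44],"roll":0},{"offset":[0,3,50],"roll":0},{"offset":[0,3,56],"roll":0},{"offset":[0,3,62],"roll":0},{"offset":[0,3,66],"roll":0},{"offset":[0,3,66],"roll":0}]'
python3 -m pendant '[{"offset":[-3,0,1],"roll":0},{"offset":[-6,0,3],"roll":0},{"offset":[-9,0,5],"roll":0},{"offset":[-12,0,7],"roll":0},{"offset":[-15,0,9],"roll":0},{"offset":[-18,0,11],"roll":0},{"offset":[-20,0,11],"roll":0},{"offset":[-20,0,11],"roll":0}]'
python3 -c "
from h import *
plan(.627,.410,.105,90)
p,d=snap('scene','s50')
cv2.imwrite('pics/c50.png',cv2.resize(p[220:400,270:420],None,fx=3.3,fy=3.3)[:,:,::-1])"
```

```text
t: 67.15
tool_pos: [0.6234, 0.4162, 0.1705]
ee_rot: [0.705, 0.71, -0.006, -0.001]
force: [-1.0, -0.1, -1.5]
width: 0.676
t: 68.15
tool_pos: [0.6315, 0.4268, 0.1149]
ee_rot: [0.704, 0.71, 0.007, -0.002]
force: [1.2, 7.6, 0.6]
width: 0.681
t: 68.82
tool_pos: [0.6314, 0.414, 0.106]
ee_rot: [0.703, 0.711, 0.012, -0.005]
force: [1.4, 14.3, 0.5]
width: 0.682
t 68.82 tcp [0.6314 0.414  0.106 ] yaw 90.6 -> offset [-3.9 -4.5  0.9] roll 0.6 F [ 1.4 14.3  0.5] w 0.682 q [-0.44  0.77 -0.32  1.62  0.3   0.78 -0.87]
```

View pics/c50.png

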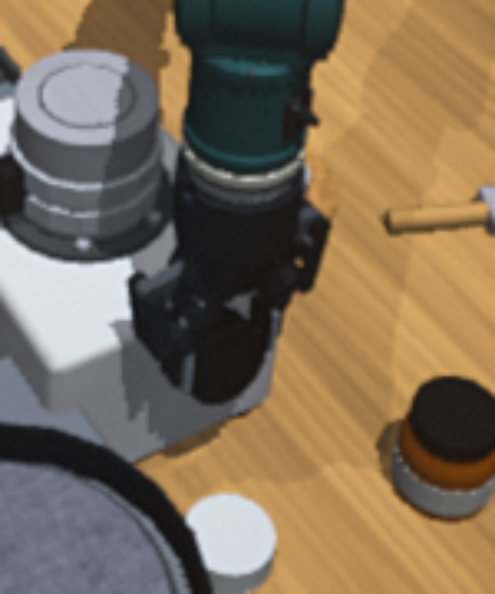

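```bash
python3 -m pendant '[{"offset":[-3,0,1],"roll":0},{"offset":[-5,0,2],"roll":0},{"offset":[-6,0,2],"roll":0},{"offset":[-6,0,2],"roll":0}]'
python3 -m pendant '[{"offset":[15,0,0],"roll":0},{"offset":[35,0,-5],"roll":0},{"offset":[55,0,-40],"roll":0},{"offset":[55,0,-80],"roll":0},{"offset":[55,0,-120],"roll":0},{"offset":[55,0,-160],"roll":0},{"offset":[55,0,-200],"roll":0},{"offset":[55,0,-215],"roll":0},{"offset":[55,0,-215],"roll":0}]'
python3 -m pendant '[{"offset":[-918,-133,0],"roll":5},{"offset":[-918,-133,0],"roll":5},{"offset":[-918,-133,0],"roll":5},{"offset":[-918,-133,0],"roll":5},{"offset":[-918,-133,0],"roll":5},{"offset":[-918,-133,0],"roll":5},{"offset":[-918,-133,0],"roll":5},{"offset":[-918,-133,0],"roll":5},{"offset":[-918,-133,0],"roll":5},{"offset":[-918,-133,0],"roll":5},{"offset":[-918,-133,0],"roll":5},{"offset":[-918,-133,0],"roll":5}]'
python3 -c "
from h import *
plan(.499,-.469,.25,85.7)"
```

```text
t: 69.2
tool_pos: [0.6315, 0.41, 0.1045]
ee_rot: [0.703, 0.711, 0.014, -0.006]
force: [1.3, 17.6, 1.2]
width: 0.682
t: 69.95
tool_pos: [0.632, 0.4506, 0.3216]
ee_rot: [0.705, 0.709, 0.007, 0.001]
force: [-0.1, 0.6, -0.1]
width: 0.683
t: 70.95
tool_pos: [0.5595, -0.0492, 0.3123]
ee_rot: [0.735, 0.678, -0.001, -0.0]
force: [1.3, -0.5, -0.8]
width: 0.68
t 70.95 tcp [ 0.5595 -0.0492  0.3123] yaw 85.4 -> offset [-423.3  -26.3   62.7] roll -0.3 F [ 1.3 -0.5 -0.8] w 0.680 q [ 0.23  0.31 -0.29  1.88  0.11  0.96 -0.18]
```

```bash
python3 -m pendant '[{"offset":[-423,-26,60],"roll":0},{"offset":[-423,-26,60],"roll":0},{"offset":[-423,-26,60],"roll":0},{"offset":[-423,-26,60],"roll":0},{"offset":[-423,-26,60],"roll":0},{"offset":[-423,-26,60],"roll":0},{"offset":[-423,-26,60],"roll":0},{"offset":[-423,-26,60],"roll":0},{"offset":[-423,-26,60],"roll":0},{"offset":[-423,-26,60],"roll":0},{"offset":[-423,-26,100],"roll":0},{"offset":[-423,-26,140],"roll":0}]'
python3 -m pendant '[{"offset":[0,0,0],"roll":0},{"offset":[0,0,0],"roll":0}]'
python3 -c "
from h import *
plan(.499,-.469,.034,85.7)
p,d=snap('scene','s51')
cv2.imwrite('pics/c51.png',cv2.resize(p[110:230,180:300],None,fx=4.5,fy=4.5)[:,:,::-1])"
```

```text
t: 71.95
tool_pos: [0.4992, -0.4748, 0.1739]
ee_rot: [0.738, 0.675, -0.002, 0.004]
force: [0.6, -0.1, -2.4]
width: 0.679
t: 72.12
tool_pos: [0.4988, -0.4643, 0.17]
ee_rot: [0.735, 0.678, -0.0, -0.004]
force: [0.7, 0.4, -0.5]
width: 0.677
t 72.12 tcp [ 0.4988 -0.4643  0.17  ] yaw 85.4 -> offset [ -5.4   1.5 136. ] roll -0.3 F [ 0.7  0.4 -0.5] w 0.677 q [ 0.79  0.61 -0.15  1.75  0.12  0.8   0.49]
```

View pics/c51.png

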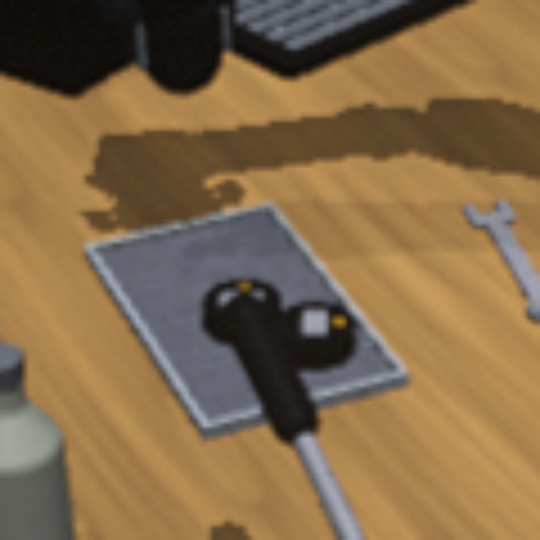

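Mount c has been knocked sideways in the tray. Looking from above.

```bash
python3 - <<'E'
from h import *
q,d=snap('top','t51')
cv2.imwrite('pics/c52.png',cv2.resize(q[180:280,365:475],None,fx=5,fy=5)[:,:,::-1])
E
```

```text
(no output)
```

View pics/c52.png

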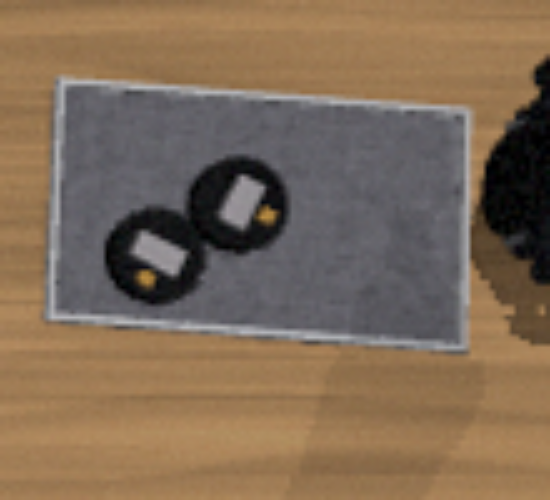

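```bash
python3 - <<'E'
from h import *
c=np.array([.5069,-.364]);yx=np.array([.0761,.9971]);xx=np.array([yx[1],-yx[0]])
for u,v in((155,255),(238,205)):
  q=ray('top',365+u/5,180+v/5,.028)[:2];print(q,(q-c)@xx,(q-c)@yx)
E
python3 -m pendant '[{"offset":[0,0,35],"roll":0},{"offset":[0,0,70],"roll":0},{"offset":[0,0,100],"roll":0},{"offset":[0,0,120],"roll":0},{"offset":[0,0,132],"roll":0},{"offset":[0,0,136],"roll":0},{"offset":[0,0,136],"roll":0}]'
python3 -c "
from h import *
plan(.499,-.469,.028,85.7)"
```

```text
[ 0.47753836 -0.2906374 ] -0.034859385886567486 0.07091542647457563
[ 0.50982452 -0.34502523] 0.0014720602309319316 0.019142300512078277
t: 72.8
tool_pos: [0.5027, -0.4665, 0.0384]
ee_rot: [0.735, 0.678, 0.0, 0.001]
force: [-0.0, 0.7, -0.8]
width: 0.677
t 72.80 tcp [ 0.5027 -0.4665  0.0384] yaw 85.4 -> offset [-2.8 -3.5 10.4] roll -0.3 F [-0.   0.7 -0.8] w 0.677 q [ 0.76  0.78 -0.12  1.8   0.16  0.57  0.46]
```

```bash
python3 -m pendant '[{"offset":[0,0,3],"roll":0},{"offset":[0,0,6],"roll":0},{"offset":[0,0,9],"roll":0},{"offset":[0,0,9],"roll":0}]'; python3 -m pendant '[{"offset":[0,0,1],"roll":0},{"offset":[0,0,2],"roll":0},{"offset":[0,0,3],"roll":0},{"offset":[0,0,4],"roll":0}]'
```

```text
t: 73.13
tool_pos: [0.5014, -0.4665, 0.0285]
ee_rot: [0.735, 0.678, 0.0, 0.0]
force: [0.4, 0.6, 0.0]
width: 0.679
t: 73.47
tool_pos: [0.5015, -0.4665, 0.0264]
ee_rot: [0.735, 0.678, -0.0, -0.0]
force: [-4.5, 3.5, 17.2]
width: 0.679
```

```bash
python3 -m pendant '[{"offset":[0,0,-2],"roll":0},{"offset":[0,0,-2],"roll":0},{"offset":[0,0,-2],"roll":0}]';python3 -m pendant '[{"offset":[0,0,0],"roll":0},{"offset":[0,0,0],"roll":0},{"offset":[0,0,0],"roll":0},{"offset":[0,0,0],"roll":0},{"offset":[0,0,0],"roll":0}]' 95; python3 -m pendant '[{"offset":[0,0,-20],"roll":0},{"offset":[0,0,-50],"roll":0},{"offset":[0,0,-80],"roll":0},{"offset":[0,0,-90],"roll":0},{"offset":[0,0,-90],"roll":0}]'; python3 - <<'E'
from h import *
p,d=snap('scene','s53')
cv2.imwrite('pics/c53.png',cv2.resize(p[110:230,180:300],None,fx=4.5,fy=4.5)[:,:,::-1])
plan(0,0,.05,85.7)
E
```

```text
t: 73.72
tool_pos: [0.5018, -0.4667, 0.0267]
ee_rot: [0.735, 0.678, 0.0, 0.001]
force: [-1.1, 1.1, 5.2]
width: 0.678
t: 74.13
tool_pos: [0.5011, -0.4662, 0.0258]
ee_rot: [0.735, 0.678, -0.0, -0.0]
force: [0.7, -1.0, -1.0]
width: 0.948
t: 74.55
tool_pos: [0.5033, -0.4679, 0.1195]
ee_rot: [0.735, 0.678, 0.0, 0.003]
force: [1.1, 0.4, 0.4]
width: 0.946
t 74.60 tcp [ 0.5019 -0.4669  0.1173] yaw 85.4 -> offset [ 425.1 -538.    65.5] roll -0.3 F [-0.3 -0.2 -0.7] w 0.946 q [ 0.78  0.67 -0.14  1.78  0.14  0.7   0.48]
```

View pics/c53.png

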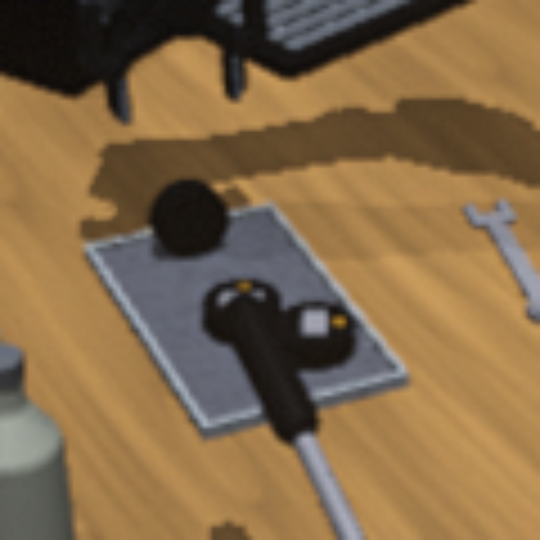

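Mount_a is standing at (190,215) in the crop. Toppling it toward +y.

```bash
python3 -m pendant '[{"offset":[-35,0,0],"roll":0},{"offset":[-50,0,0],"roll":0},{"offset":[-50,0,0],"roll":0},{"offset":[-50,0,0],"roll":0},{"offset":[-50,0,0],"roll":0},{"offset":[-50,0,20],"roll":0},{"offset":[-50,0,45],"roll":0},{"offset":[-50,0,66],"roll":0},{"offset":[-50,0,66],"roll":0}]' 0; python3 -m pendant '[{"offset":[10,0,0],"roll":0},{"offset":[16,0,0],"roll":0},{"offset":[22,0,0],"roll":0},{"offset":[28,0,0],"roll":0},{"offset":[34,0,0],"roll":0},{"offset":[40,0,0],"roll":0},{"offset":[46,0,0],"roll":0},{"offset":[52,0,0],"roll":0},{"offset":[55,0,0],"roll":0},{"offset":[55,0,0],"roll":0}]'; python3 -m pendant '[{"offset":[0,0,-40],"roll":0},{"offset":[0,0,-80],"roll":0},{"offset":[-40,0,-120],"roll":0},{"offset":[-80,0,-150],"roll":0},{"offset":[-120,0,-150],"roll":0},{"offset":[-120,0,-150],"roll":0},{"offset":[-120,0,-150],"roll":0}]';  python3 - <<'E'
from h import *
p,d=snap('scene','s54')
q,d=snap('top','t54')
cv2.imwrite('pics/c54.png',cv2.resize(q[180:280,365:475],None,fx=5,fy=5)[:,:,::-1])
cv2.imwrite('pics/c54s.png',p[:,:,::-1]);cv2.imwrite('pics/c54t.png',q[:,:,::-1])
plan(0,0,.05,85.7);stack()
E
```

```text
t: 75.35
tool_pos: [0.4949, -0.5116, 0.045]
ee_rot: [0.734, 0.679, 0.0, -0.005]
force: [0.4, 1.0, -0.9]
width: -0.001
t: 76.18
tool_pos: [0.502, -0.4599, 0.0501]
ee_rot: [0.734, 0.679, 0.0, -0.0]
force: [0.7, 0.8, 0.0]
width: -0.004
t: 76.77
tool_pos: [0.4888, -0.5897, 0.2023]
ee_rot: [0.738, 0.675, -0.002, 0.004]
force: [-0.9, -0.6, -0.1]
width: 0.004
t 76.87 tcp [ 0.491  -0.5819  0.1998] yaw 85.2 -> offset [ 539.2 -537.4  150.1] roll -0.5 F [ 1.2  0.6 -1.1] w -0.001 q [ 0.9   0.67 -0.15  1.53  0.12  0.95  0.63]
 stack 0.2399 t 76.92 tcp [ 0.4919 -0.5798  0.1993] F [ 1.  1. -1.]
```

View pics/c54.png

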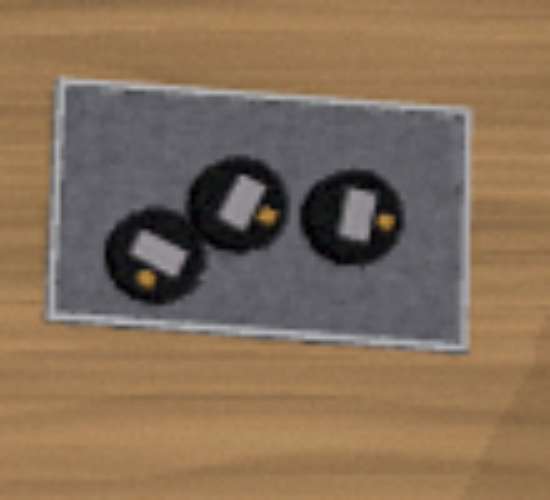

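View pics/c54t.png

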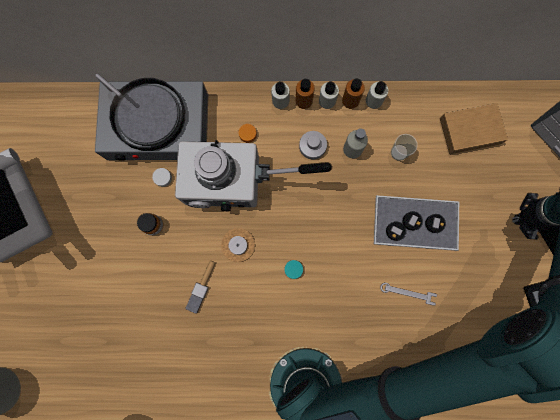

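```bash
python3 - <<'E'
from h import *
z=np.load('pics/t54.npz');d=z['d'];p=z['p']
c=np.array([.5069,-.364]);yx=np.array([.0761,.9971]);xx=np.array([yx[1],-yx[0]])
for n,u,v in(('c',155,255),('b',238,205),('a',352,217)):
  U,V=365+u/5,180+v/5;q=ray('top',U,V,.028)[:2]
  P=np.array([dep('top',i,j,d[j,i]) for i in range(int(U)-6,int(U)+7) for j in range(int(V)-6,int(V)+7)])
  k=np.linalg.lstsq(np.c_[P[:,:2]-q,np.ones(len(P))],P[:,2],rcond=None)[0]
  print(n,'tray xy',((q-c)@xx).round(4),((q-c)@yx).round(4),'z %.4f tilt %.3f'%(k[2],np.hypot(k[0],k[1])))
cv2.imwrite('pics/c55.png',cv2.resize(p[222:270,212:264],None,fx=10,fy=10)[:,:,::-1])
P=np.array([dep('top',i,j,d[j,i]) for i in range(233,243) for j in range(240,249)]);k=np.linalg.lstsq(np.c_[P[:,:2]-P[:,:2].mean(0),np.ones(len(P))],P[:,2],rcond=None)[0];print('spacer',k)
d=z['d'];P=[]
for u in range(278,308):
    for v in range(160,178):
      q=dep('top',u,v,d[v,u])
      if .1<q[2]<.24 and q[0]>.62 and q[0]<.66:P.append(q)
P=np.array(P);a,b=np.polyfit(P[:,1],P[:,2],1);print('lever',np.arctan(-a),a*.03+b)
E
```

```text
c tray xy -0.0349 0.0709 z 0.0295 tilt 3.203
b tray xy 0.0015 0.0191 z 0.0279 tilt 0.013
a tray xy -0.0007 -0.0537 z 0.0268 tilt 2.572
spacer [-4.43832107 -5.106292    0.05368005]
lever 0.5188280339283219 0.18937389580185499
```

View pics/c55.png

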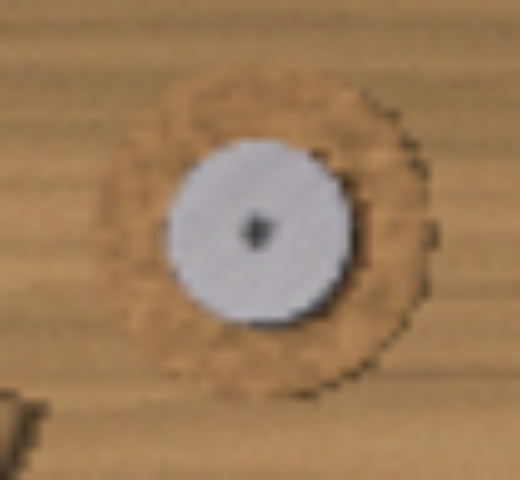

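```bash
python3 - <<'E'
from h import *
d=np.load('pics/t54.npz')['d']
for n,U,V in(('c',396,231),('b',412.6,221),('a',435.4,223.4),('spacer',237.6,245.2)):
  P=np.array([dep('top',i,j,d[j,i]) for i in range(int(U)-6,int(U)+7) for j in range(int(V)-6,int(V)+7)]);P=P[P[:,2]<.2]
  k=np.linalg.lstsq(np.c_[P[:,:2]-P[:,:2].mean(0),np.ones(len(P))],P[:,2],rcond=None)[0]
  print(n,'z %.4f tilt %.3f'%(k[2],np.hypot(k[0],k[1])))
print(state()['t'],state()['force'],np.abs(state()['qvel']).max())
sign_off()
E
```

```text
c z 0.0281 tilt 0.019
b z 0.0279 tilt 0.013
a z 0.0279 tilt 0.018
spacer z 0.0218 tilt 0.010
76.9167 [ 0.69337456  1.35336771 -1.12621306] 0.024760326149579993
the job is handed in; nothing more can be done
```

The press is empty and I handed the job in at t = 76.9 s of the 210 s allowed. All three mounts (mount_a, mount_b and the bench mount) lie flat in the tray, specimen face up. I turned each one over by pivoting it in the jaws against the press housing edge, then standing it in the tray and toppling it.

**Last checks**

| Item | Reading |
|---|---|
| Mounts | tops at 0.028 m, tilt under 0.02 rad, about 13 mm or more inside the tray limits |
| Spacer | flat on the cork pad, within about 10 mm of its centre, tilt 0.01 rad |
| Ram | flush at 0.240 m |
| Lever | back at its starting angle, by depth reading |
| Look-alikes and bystanders | no displacement visible in the final overhead view |

**What went wrong on the way**
- **Lever strokes:** one early stroke reached 89 N at the stop. Three early strokes did not catch the pawl and had to be repeated.
- **Spacer:** the first grasp slid it about 10 mm across the press top, and the second took it cleanly.
- **Bench mount:** it was knocked about 4 cm inside the tray while the arm was elsewhere. It stayed flat and well inside the limits, close to or touching mount_b but not stacked, so I left it there.
- **Tilt check:** the first fit gave nonsense for three of the pieces because of missing depth pixels. With those filtered out it agreed.

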